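# Clear the lamp-ring bench and stow the bending rods

## Robot

A 6-joint arm with a two-finger parallel gripper is mounted at the origin on the work surface. World frame = base frame: x ahead of the robot, y to its left, z up, the work surface at z = 0. Lengths are in m, angles in rad, forces in N, time in s.
With the tool pointing down it reaches from about 0.275 to 1 m from the base axis. Payload 8.4 kg.
Tool frame: the origin (TCP) lies at the very end of the fingers, on their centre line; the grasp point (between the pads) lies behind it (robot.grip_point_offset is the z of the grasp point in the tool frame, in m); z points along the fingers, y is the line along which they close (so a half turn about z gives the same grasp; the last joint's range is limited). The gripper opens to 85 mm and grips with 20 to 120 N. Pads are 22 mm wide; open, the fingers measure 114 mm over their backs; the gripper's body (76 mm by 85 mm) begins 54 mm behind the grasp point. The pads swing forward as they close: fully open they stand 13 mm farther back than shut.
Start: joints at [-1.155, 0.353, 1.633, -0, 1.155, -0.002], TCP at [0.254, -0.571, 0.231] pointing down, gripper open.
Joint ranges: [-2.63, 2.63], [-0.92, 2.1], [0.06, 2.66], [-1.3, 4.44], [0, 2.69], [-3.02, 3.02]. Speed limits (rad/s): [2.22, 2.22, 2.79, 3.14, 3.14, 3.14].

## Interface

Orientations are given as a rotation vector (axis times angle).
In Python, from plant import robot, eyes gives the robot as it stands.
- The arm moves only by the tool send_rows, never from a script. Its argument "steps" is a list that holds one entry, the list of rows, each a list of 4 numbers: the shift along the world's x, y, z in cm, then the turn about the world's z in rad. In form: [[[dx, dy, dz, twist], ...]]. A call has 1 to 12 rows; each row is the pose to reach, as a shift and turn from the pose commanded when the call began; what a row does not reach only later rows make up. A row lasts 1/10 s, in which the tool goes at most 50 mm and 8.59 degrees, less where a joint would pass 70% of its speed; a pose out of reach is approached as far as the arm can. A call with a gripper value outside its range is refused whole. "jaw" is the opening, from 0 (shut) to 1 (fully open), set as the call begins (left out, the last holds). The fingers move at their own pace and stop on an object; "force" is the grip in N (left out, the last holds). Time passes only in rows, so rows that repeat a pose let the fingers close. It gives the time, the measured TCP pose, the force, the opening and the grip force at its end, in the units of the state.
- robot.observe(): the state, without advancing time (a new reading comes with each control period).
- eyes.get_image(name): name is "scene" or "side" or "wrist"; returns the picture (384x512x3 uint8, red, green, blue); there is no depth.
- eyes.get_calibration(name): a dict with "fx", "fy", "cx", "cy" (pixels), "R" (3x3) and "t" (3): a world point X has camera coordinates R X + t. Camera axes: x right, y down, z forward; pixel columns grow to the right and rows downward; lengths in m; the calibration is good to about 2 mm. A picture is of the moment at which its call begins: read the wrist's pose just before it. get_calibration takes no time and is no camera call; for the wrist camera it gives the pose at the moment of the call.
- robot.close_job(): hands the job in; it is judged then, once.
The state is a dict: "t": time; "q": joint angles; "qvel": joint speeds; "tau": joint torques, N m; "eef_pos": TCP position; "eef_rot": TCP orientation; "force": force on the tool from outside, world axes, zero at the start; "moment": the same for the moment, N m; "grip_width": opening from 0.0 (shut) to 1.0 (fully open); "grip_force": force on a finger pad.
Only numpy, scipy, OpenCV 4.12 (cv2) and the standard library are available. Lean on these libraries where they do the work, as an engineer would, in place of code of your own. Each camera call takes 0.05 s, during which the arm holds its last target. There are 200 camera calls.

## Task

Tidy this lamp-ring assembly bench after the batch: with the scraper block (never the fingers) wipe all the loose steel chips off the raised plate into its catch tray, then put the scraper back upright in its grey dock. Press every bending rod that is lying out down into the fork clip of its own colour, centred, fully home and with the sprung jaw closed over it. Either job may come first; leave the chrome rings and the bottle alone.

Things in the scene. Friction and masses are not known exactly. Their poses are not given: they have to be found in the camera images.
- station: Fixed raised plate 170 x 170 mm, top 40 mm above the bench. Origin: bench level under its middle. Blue rims, 10 mm above the plate, inner faces at x = +-85 and y = +80 mm. The -y edge (y = -85) is open to a black catch tray: floor 4 mm high, inside |x| < 85, y -85 to -180 mm, walls 34 mm high. Chips are wiped over that edge.
- dock: Grey open dock of the scraper, fixed: 86 x 46 x 12 mm outside, long along x, walls 4 mm, inner floor 5 mm above the bench. Origin: centre of its underside.
- scraper: Scraper block: black rubber foot 60 (x) x 22 (y) x 16 (z) mm with an upright orange handle on top, 44 (x) x 20 (y) mm, from 16 to 70 mm above the underside. Origin: centre of its underside, z up. Starts in the dock; about 0.12 kg.
- chip0: Loose square steel punching chip, 18 x 18 x 5 mm, with a dark dot, lying on the plate. Origin: centre of its underside. May be absent.
- chip1: Loose square steel punching chip, 18 x 18 x 5 mm, with a dark dot, lying on the plate. Origin: centre of its underside. May be absent.
- chip2: Loose square steel punching chip, 18 x 18 x 5 mm, with a dark dot, lying on the plate. Origin: centre of its underside. May be absent.
- chip3: Loose square steel punching chip, 18 x 18 x 5 mm, with a dark dot, lying on the plate. Origin: centre of its underside. May be absent.
- chip4: Loose square steel punching chip, 18 x 18 x 5 mm, with a dark dot, lying on the plate. Origin: centre of its underside. May be absent.
- chip5: Loose square steel punching chip, 18 x 18 x 5 mm, with a dark dot, lying on the plate. Origin: centre of its underside. May be absent.
- rod_red: Wire-bending rod: steel rod 10 mm in diameter, 110 mm long along its x axis, with a red square plastic grip, 16 x 16 mm and 36 mm long, round its middle. Origin: the middle of the rod, on its axis (8 mm above the bench when it lies there on its grip). 0.07 kg. May be absent.
- clip_red_seat (a point): Seat of the red clip: where the rod's middle ends, 22 mm above the underside of the clip's red foot (106 x 50 x 6 mm). The rod's x axis lies along this x axis, either way round. Steel forks at x = +-44 mm (10 thick) have slots 14 mm wide in y, tops flared, 23 mm above the seat. Fingers have room at |x| < 25 mm. Push the rod straight down, level.
- jaw_red (a joint): Sprung jaw of the red clip, on its +y side: two hooks at x = +-29 mm (8 wide) lean over the slot, from 21 down to 6 mm above the seat. A rod pressed down (about 5 N) thrusts it aside; it snaps back over the rod. Angle: 0 closed, about 0.14 rad as the rod passes, at most 0.6.
- rod_blue: Wire-bending rod: steel rod 10 mm in diameter, 110 mm long along its x axis, with a blue square plastic grip, 16 x 16 mm and 36 mm long, round its middle. Origin: the middle of the rod, on its axis (8 mm above the bench when it lies there on its grip). 0.07 kg. May be absent.
- clip_blue_seat (a point): Seat of the blue clip: where the rod's middle ends, 22 mm above the underside of the clip's blue foot (106 x 50 x 6 mm). The rod's x axis lies along this x axis, either way round. Steel forks at x = +-44 mm (10 thick) have slots 14 mm wide in y, tops flared, 23 mm above the seat. Fingers have room at |x| < 25 mm. Push the rod straight down, level.
- jaw_blue (a joint): Sprung jaw of the blue clip, on its +y side: two hooks at x = +-29 mm (8 wide) lean over the slot, from 21 down to 6 mm above the seat. A rod pressed down (about 5 N) thrusts it aside; it snaps back over the rod. Angle: 0 closed, about 0.14 rad as the rod passes, at most 0.6.
- rod_yellow: Wire-bending rod: steel rod 10 mm in diameter, 110 mm long along its x axis, with a yellow square plastic grip, 16 x 16 mm and 36 mm long, round its middle. Origin: the middle of the rod, on its axis (8 mm above the bench when it lies there on its grip). 0.07 kg. May be absent.
- clip_yellow_seat (a point): Seat of the yellow clip: where the rod's middle ends, 22 mm above the underside of the clip's yellow foot (106 x 50 x 6 mm). The rod's x axis lies along this x axis, either way round. Steel forks at x = +-44 mm (10 thick) have slots 14 mm wide in y, tops flared, 23 mm above the seat. Fingers have room at |x| < 25 mm. Push the rod straight down, level.
- jaw_yellow (a joint): Sprung jaw of the yellow clip, on its +y side: two hooks at x = +-29 mm (8 wide) lean over the slot, from 21 down to 6 mm above the seat. A rod pressed down (about 5 N) thrusts it aside; it snaps back over the rod. Angle: 0 closed, about 0.14 rad as the rod passes, at most 0.6.
- rod_green: Wire-bending rod: steel rod 10 mm in diameter, 110 mm long along its x axis, with a green square plastic grip, 16 x 16 mm and 36 mm long, round its middle. Origin: the middle of the rod, on its axis (8 mm above the bench when it lies there on its grip). 0.07 kg. May be absent.
- clip_green_seat (a point): Seat of the green clip: where the rod's middle ends, 22 mm above the underside of the clip's green foot (106 x 50 x 6 mm). The rod's x axis lies along this x axis, either way round. Steel forks at x = +-44 mm (10 thick) have slots 14 mm wide in y, tops flared, 23 mm above the seat. Fingers have room at |x| < 25 mm. Push the rod straight down, level.
- jaw_green (a joint): Sprung jaw of the green clip, on its +y side: two hooks at x = +-29 mm (8 wide) lean over the slot, from 21 down to 6 mm above the seat. A rod pressed down (about 5 N) thrusts it aside; it snaps back over the rod. Angle: 0 closed, about 0.14 rad as the rod passes, at most 0.6.
- ring_a: Finished chrome lamp ring, 88 mm in diameter, 42 mm high, standing beyond the work; to be left alone. Origin: centre of its underside.
- ring_b: Finished chrome lamp ring, 88 mm in diameter, 42 mm high, standing beyond the work; to be left alone. Origin: centre of its underside.
- bottle: Water bottle, 64 mm in diameter, 200 mm tall, standing beyond the work; to be left alone. Origin: centre of its underside.
Things that resemble listed ones, but are neither listed nor needed, are in the scene too. What is shaped like the scraper but purple is not meant.

How it is judged:
On the way, in this order (a step that is already met when the one before it is completed fails the run):
1. the scraper is taken from its dock and set down on the plate (its foot within 8 mm of the plate's surface) (x of scraper in the frame of station between -0.085 and 0.085 m and y of scraper in the frame of station between -0.085 and 0.085 m and z of scraper in the frame of station between 0.03 and 0.048 m), for 0.1 s.
2. all chips are in the catch tray (x of chip0 in the frame of station between -0.09 and 0.09 m and y of chip0 in the frame of station between -0.182 and -0.085 m and z of each of chip0, chip1, chip2, chip3, chip4, chip5 in the frame of station below 0.034 m and x of chip1 in the frame of station between -0.09 and 0.09 m and y of chip1 in the frame of station between -0.182 and -0.085 m and x of chip2 in the frame of station between -0.09 and 0.09 m and y of chip2 in the frame of station between -0.182 and -0.085 m and x of chip3 in the frame of station between -0.09 and 0.09 m and y of chip3 in the frame of station between -0.182 and -0.085 m and x of chip4 in the frame of station between -0.09 and 0.09 m and y of chip4 in the frame of station between -0.182 and -0.085 m and x of chip5 in the frame of station between -0.09 and 0.09 m and y of chip5 in the frame of station between -0.182 and -0.085 m), for 0.2 s.
3. the scraper stands in its dock again (x of scraper in the frame of dock between -0.015 and 0.015 m and y of scraper in the frame of dock between -0.012 and 0.012 m and z of scraper in the frame of dock between -0.002 and 0.01 m and angle between scraper's own z axis and vertical below 0.1 rad and linear speed of scraper below 0.02 m/s), for 0.2 s.
At the end, for the whole second after the job is handed in: All chips present lie in the catch tray; the scraper stands upright (6 degrees) at rest in its dock; each rod present rests in the clip of its colour, its middle within 10 mm along, 5 mm across, 4 mm in height of the seat, aligned within 6 degrees, the jaw below 0.06 rad (all of step 2 and all of step 3 and x of rod_red in the frame of clip_red_seat between -0.01 and 0.01 m and y of rod_red in the frame of clip_red_seat between -0.005 and 0.005 m and z of rod_red in the frame of clip_red_seat between -0.004 and 0.004 m and angle between the x axis of rod_red and the x axis of clip_red_seat, either way round below 0.1 rad and value of joint each of jaw_red, jaw_blue, jaw_yellow, jaw_green below 0.06 rad and linear speed of each of rod_red, rod_blue, rod_yellow, rod_green below 0.02 m/s and x of rod_blue in the frame of clip_blue_seat between -0.01 and 0.01 m and y of rod_blue in the frame of clip_blue_seat between -0.005 and 0.005 m and z of rod_blue in the frame of clip_blue_seat between -0.004 and 0.004 m and angle between the x axis of rod_blue and the x axis of clip_blue_seat, either way round below 0.1 rad and x of rod_yellow in the frame of clip_yellow_seat between -0.01 and 0.01 m and y of rod_yellow in the frame of clip_yellow_seat between -0.005 and 0.005 m and z of rod_yellow in the frame of clip_yellow_seat between -0.004 and 0.004 m and angle between the x axis of rod_yellow and the x axis of clip_yellow_seat, either way round below 0.1 rad and x of rod_green in the frame of clip_green_seat between -0.01 and 0.01 m and y of rod_green in the frame of clip_green_seat between -0.005 and 0.005 m and z of rod_green in the frame of clip_green_seat between -0.004 and 0.004 m and angle between the x axis of rod_green and the x axis of clip_green_seat, either way round below 0.1 rad); the robot touches nothing.
It fails at once if the fingers touch a chip that lies on the plate ((contact force between the fingers and chip0 above 0.5 N and x of chip0 in the frame of station between -0.085 and 0.085 m and y of chip0 in the frame of station between -0.085 and 0.085 m and z of chip0 in the frame of station below 0.044 m) or (contact force between the fingers and chip1 above 0.5 N and x of chip1 in the frame of station between -0.085 and 0.085 m and y of chip1 in the frame of station between -0.085 and 0.085 m and z of chip1 in the frame of station below 0.044 m) or (contact force between the fingers and chip2 above 0.5 N and x of chip2 in the frame of station between -0.085 and 0.085 m and y of chip2 in the frame of station between -0.085 and 0.085 m and z of chip2 in the frame of station below 0.044 m) or (contact force between the fingers and chip3 above 0.5 N and x of chip3 in the frame of station between -0.085 and 0.085 m and y of chip3 in the frame of station between -0.085 and 0.085 m and z of chip3 in the frame of station below 0.044 m) or (contact force between the fingers and chip4 above 0.5 N and x of chip4 in the frame of station between -0.085 and 0.085 m and y of chip4 in the frame of station between -0.085 and 0.085 m and z of chip4 in the frame of station below 0.044 m) or (contact force between the fingers and chip5 above 0.5 N and x of chip5 in the frame of station between -0.085 and 0.085 m and y of chip5 in the frame of station between -0.085 and 0.085 m and z of chip5 in the frame of station below 0.044 m)).
It fails at once if a chrome ring or the bottle is moved by more than 30 mm or tipped over (distance of any of ring_a, ring_b, bottle from where it was at the start of the episode above 0.03 m or angle between any of ring_a, ring_b, bottle's own z axis and vertical above 0.5 rad).
Of rod_red, rod_blue, rod_yellow, rod_green only 3 to 4 are there at a start; the rules pass over those that are not, and their reading is None.
Of chip0, chip1, chip2, chip3, chip4, chip5 only 4 to 6 are there at a start; the rules pass over those that are not, and their reading is None.
At some moment in a run one of rod_red, rod_blue, rod_yellow, rod_green may be knocked a few centimetres aside while the robot is not near it.
It also fails if it takes over 208 s, if anything falls off the work surface, if the arm or the gripper's body presses on something with over 40 N, if the wrist force passes 120 N, or if a joint passes its speed limit or range.

## Working session

There is one attempt and no reset: what is moved stays moved. The work goes in short steps, Python scripts to look and compute and a tool call to move; the robot and the scene stay as the last step left them, time stands still between calls to the robot, and variables do not carry over. Pictures are saved under pics/ and viewed, at most 14 in all, crops included, and the job is handed in when it is done.

Besides the shell and the picture viewer there is one more tool, called after "Emit:" by a JSON object that holds its "fn" and its "kwargs", one argument or row to a line. send_rows: Moves the arm, as the interface text tells. Its arguments: {"type":"object","properties":{"steps":{"type":"array","items":{"type":"array","items":{"type":"array","items":{"type":"number"}}}},"jaw":{"type":"number"},"force":{"type":"number"}},"required":["steps"]}

```bash
mkdir -p pics; ls
cat > h.py <<'E'
import numpy as np, cv2
from plant import robot, eyes
def snap(n, f):
    c=eyes.get_calibration(n); im=eyes.get_image(n); cv2.imwrite('pics/'+f+'.png', im[:,:,::-1]); np.savez('pics/'+f+'.npz',**{k:np.array(c[k]) for k in c}); return im,c
def load(f):
    return cv2.imread('pics/'+f+'.png')[:,:,::-1].copy(), {k:v for k,v in np.load('pics/'+f+'.npz').items()}
def ray(c,u,v,z):
    d=c['R'].T@np.array([(u-c['cx'])/c['fx'],(v-c['cy'])/c['fy'],1]); o=-c['R'].T@c['t']
    return o+d*(z-o[2])/d[2]
def proj(c,X):
    p=c['R']@np.asarray(X)+c['t']; return np.array([c['fx']*p[0]/p[2]+c['cx'],c['fy']*p[1]/p[2]+c['cy']])
E
python3 - <<'E'
from h import *
print(robot.observe(), robot.grip_point_offset)
for n in('scene','side','wrist'):
    im,c=snap(n,n+'0'); print(n,c['fx'],c['cx'],c['cy'],-c['R'].T@c['t'],c['R'].round(2).tolist())
    cv2.imwrite(f'pics/{n}0b.png',cv2.resize(im[:,:,::-1],(800,600),interpolation=cv2.INTER_CUBIC))
E
```

```text
pics
{'t': 0.0, 'q': array([-1.15536067e+00,  3.53677762e-01,  1.63410414e+00, -1.23050441e-05,
        1.15518961e+00, -2.40469774e-03]), 'qvel': array([ 0.00032017, -0.0006544 , -0.00071922, -0.00191046, -0.00083129,
       -0.00010206]), 'tau': array([-3.24545195e-03, -6.05259275e+01, -3.42070377e+01, -2.36107871e-04,
        9.23698826e-03, -3.94737299e-06]), 'eef_pos': array([ 0.25342673, -0.57081461,  0.23055601]), 'eef_rot': array([-3.07196051e+00, -6.51306090e-01,  4.61223891e-04]), 'force': array([ 0.03616407, -0.34605132, -0.10040377]), 'moment': array([0.00190675, 0.014231  , 0.05781315]), 'grip_force': 0.0, 'grip_width': 1.0012606798605723} -0.0187
scene 462.93408767149566 257.4146561070442 190.11188351978063 [0.90611662 0.67915296 1.16895159] [[-0.9, 0.43, 0.01], [0.36, 0.76, -0.53], [-0.24, -0.48, -0.85]]
side 447.00494056280127 262.71127472633896 192.26252012532294 [ 0.29347251 -0.5726482   0.82963021] [[0.91, -0.42, -0.01], [-0.32, -0.68, -0.66], [0.26, 0.6, -0.75]]
wrist 305.8622489102653 258.44822053972615 191.20057515615028 [ 0.31733236 -0.54325598  0.3726063 ] [[0.41, -0.91, -0.0], [-0.88, -0.39, 0.27], [-0.25, -0.11, -0.96]]
```

View pics/scene0b.png

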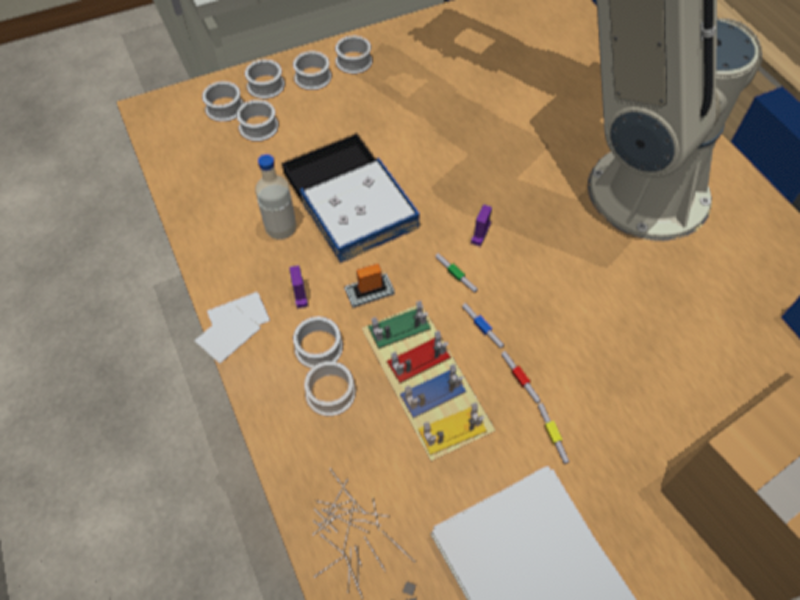

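View pics/side0b.png

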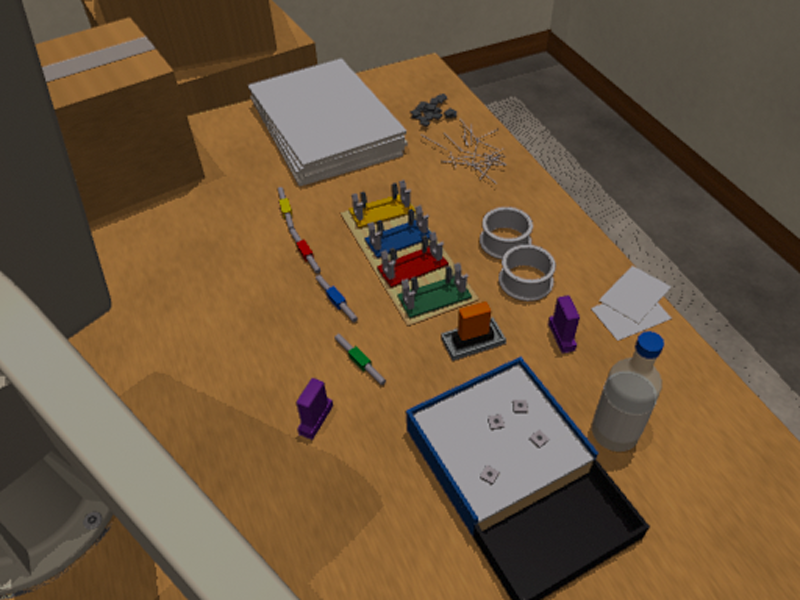

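Scene and side pictures agree on the layout: 4 chips on the plate, 4 rods, 4 clips, and the orange scraper in its dock. In the scene picture (800 px wide) the plate is at about (360,208), the scraper at (370,280), the clips run from (400,325) to (455,430), and the rods from green (456,270) to yellow (555,432). Two purple decoys stand nearby.

```bash
cat > meas.py <<'E'
from h import *
H={'red':[((0,150,90),(7,255,255)),((172,150,90),(180,255,255))],'blue':[((105,120,50),(125,255,255))],'yellow':[((22,130,120),(33,255,255))],'green':[((50,80,40),(88,255,255))],'orange':[((6,190,90),(14,255,255))]}
def comps(im,col,amin=20):
    hsv=cv2.cvtColor(im,cv2.COLOR_RGB2HSV); m=0
    for a,b in H[col]: m=m|cv2.inRange(hsv,a,b)
    n,l,s,ce=cv2.connectedComponentsWithStats(m); return [(s[i,4],ce[i],l==i) for i in range(1,n) if s[i,4]>=amin]
def toplane(c,mask,z):
    v,u=np.nonzero(mask); return np.array([ray(c,a,b,z)[:2] for a,b in zip(u,v)],np.float32)
E
python3 - <<'E'
from meas import *
for n in('scene0','side0'):
    im,c=load(n); print(n)
    for col in H:
        for a,ce,l in comps(im,col):
            P=toplane(c,l,0.012); r=cv2.minAreaRect(P)
            x=P.mean(0)
            if not(0.1<x[0]<1.1 and abs(x[1])<.8):continue
            print(col,a,ce.round(),'mean',x.round(3),'rect',np.round(r[0],3),np.round(r[1],3),round(r[2],1))
    g=cv2.inRange(im,(150,150,150),(255,255,255)); nn,l,s,ce=cv2.connectedComponentsWithStats(g)
    for i in range(1,nn):
        if s[i,4]>1500:
            P=toplane(c,l==i,0.04); r=cv2.minAreaRect(P); print('white',s[i,4],ce[i].round(),np.round(r[0],3),np.round(r[1],3),r[2])
E
```

```text
scene0
red 392 [268. 230.] mean [0.613 0.155] rect [0.615 0.153] [0.103 0.047] 3.0
red 72 [333. 240.] mean [0.466 0.26 ] rect [0.466 0.26 ] [0.018 0.035] 5.2
blue 67 [170. 103.] mean [ 0.7   -0.413] rect [ 0.7   -0.412] [0.041 0.027] 70.4
blue 214 [230. 146.] mean [ 0.592 -0.163] rect [ 0.567 -0.219] [0.188 0.197] 3.0
blue 55 [308. 207.] mean [0.477 0.139] rect [0.477 0.139] [0.016 0.034] 7.9
blue 103 [280. 244.] mean [0.604 0.209] rect [0.606 0.213] [0.057 0.025] 3.1
yellow 497 [290. 275.] mean [0.621 0.3  ] rect [0.623 0.298] [0.051 0.104] 87.7
yellow 91 [354. 276.] mean [0.469 0.375] rect [0.47  0.374] [0.036 0.019] 81.4
green 56 [291. 173.] mean [0.466 0.013] rect [0.467 0.013] [0.017 0.036] 12.6
green 325 [256. 210.] mean [0.616 0.081] rect [0.618 0.079] [0.045 0.1  ] 87.8
orange 192 [236. 178.] mean [ 0.623 -0.045] rect [ 0.623 -0.044] [0.055 0.042] 73.0
white 2027 [229. 130.] [ 0.574 -0.204] [0.167 0.158] 3.822605609893799
white 6862 [338. 350.] [0.623 0.544] [0.221 0.228] 1.4382829666137695
side0
red 58 [194. 158.] mean [0.469 0.262] rect [0.469 0.262] [0.015 0.036] 4.6
red 5
[... 377 characters left out ...]
38.6
blue 554 [311. 271.] mean [ 0.582 -0.162] rect [ 0.59  -0.182] [0.19  0.178] 3.8
yellow 50 [182. 131.] mean [0.473 0.377] rect [0.473 0.377] [0.035 0.015] 80.9
yellow 44 [243. 129.] mean [0.627 0.312] rect [0.627 0.312] [0.011 0.046] 88.1
yellow 196 [245. 136.] mean [0.621 0.282] rect [0.615 0.285] [0.032 0.088] 87.6
green 507 [278. 190.] mean [0.617 0.069] rect [0.617 0.072] [0.049 0.104] 88.1
green 86 [230. 228.] mean [0.468 0.013] rect [0.468 0.013] [0.014 0.037] 15.8
orange 114 [304. 198.] mean [0.662 0.019] rect [0.661 0.019] [0.022 0.046] 84.7
white 3624 [207.  70.] [0.627 0.593] [0.207 0.291] 3.429917335510254
white 5362 [320. 282.] [ 0.578 -0.202] [0.164 0.163] 3.798668622970581
```

Emit:
{"fn": "send_rows", "kwargs": {
  "steps": [
    [[2.1,5.2,0.6,-0.035],[4.2,10.4,1.2,-0.07],[6.3,15.6,1.8,-0.105],[8.4,20.8,2.4,-0.14],[10.5,26,3,-0.175],[12.6,31.2,3.6,-0.21],[14.7,36.4,4.2,-0.245],[16.8,41.6,4.8,-0.28],[18.9,46.8,5.4,-0.315],[21,52,6,-0.35],[23.1,57,6.5,-0.385],[24.7,62,7,-0.418]]
  ]
}}

```text
t: 1.35
eef_pos: [0.4763, -0.0155, 0.2947]
eef_rot: [3.141, -0.002, 0.001]
force: [0.7, -2.0, -0.3]
grip_width: 1.001
grip_force: 0.0
```

Emit:
{"fn": "send_rows", "kwargs": {
  "steps": [
    [[0,0,0,0],[0,0,0,0],[0,0,0,0]]
  ]
}}

```text
t: 1.65
eef_pos: [0.4754, -0.0183, 0.294]
eef_rot: [3.141, -0.0, -0.001]
force: [-0.6, -0.1, -0.1]
grip_width: 1.004
grip_force: 0.0
```

Run:
```python
from meas import *
o=robot.observe();print(o['t'],o['eef_pos'],o['eef_rot'],o['qvel'].round(3))
im,c=snap('wrist','w1'); print(-c['R'].T@c['t'],c['R'].round(2).tolist())
cv2.imwrite('pics/w1b.png',cv2.resize(im[:,:,::-1],(800,600),interpolation=cv2.INTER_CUBIC))
```

```text
1.65 [ 0.47542157 -0.01828857  0.29398939] [ 3.14118382e+00 -2.55037261e-04 -1.41642836e-03] [-0.023 -0.004  0.002  0.001  0.001  0.004]
[ 0.54540643 -0.01885312  0.43588956] [[0.0, -1.0, 0.0], [-0.96, -0.0, 0.27], [-0.27, -0.0, -0.96]]
```

View pics/w1b.png

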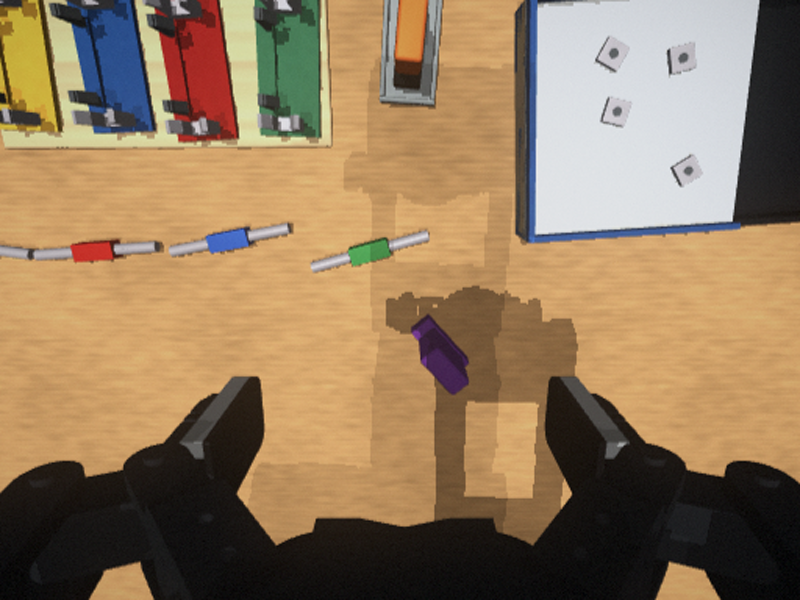

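The wrist picture shows the dock at (408,50), the plate with its 4 chips at top right, and the rods green (370,251), blue (228,240) and red (95,251). I'll shift the view farther out.

Emit:
{"fn": "send_rows", "kwargs": {
  "steps": [
    [[4,1,0,0],[8,2,0,0],[12,3,0,0],[13.5,4,0,0],[13.5,4,0,0],[13.5,4,0,0],[13.5,4,0,0]]
  ]
}}

```text
t: 2.4
eef_pos: [0.6098, 0.0211, 0.2943]
eef_rot: [3.141, -0.002, -0.001]
force: [0.3, 0.8, 0.9]
grip_width: 0.999
grip_force: 0.0
```

Run:
```python
from meas import *
o=robot.observe();print(o['t'],o['eef_pos'],o['eef_rot'],o['qvel'].round(3))
im,c=snap('wrist','w2'); print(-c['R'].T@c['t'])
cv2.imwrite('pics/w2b.png',cv2.resize(im[:,:,::-1],(800,600),interpolation=cv2.INTER_CUBIC))
```

```text
2.4 [0.60983864 0.02111461 0.29427143] [ 3.14134863e+00 -2.43995064e-03 -1.33973418e-03] [ 0.005 -0.007 -0.001  0.001 -0.002  0.004]
[0.67984276 0.02044448 0.43621071]
```

View pics/w2b.png

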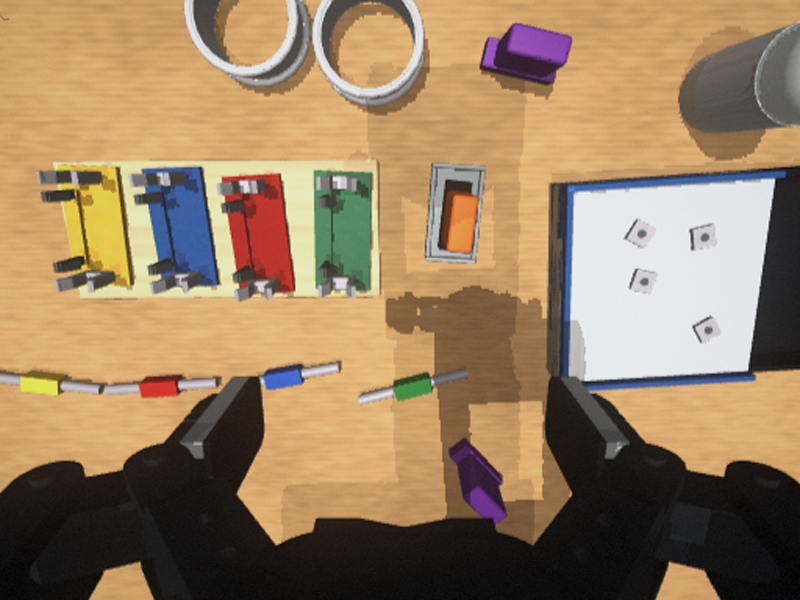

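This view shows everything: clips yellow (92,228), blue (180,226), red (258,233), green (343,231), dock (456,213), and chips (640,234), (704,237), (643,281), (707,329).

```bash
python3 - <<'E'
from meas import *
im,c=load('w2'); S=.64
def rect(P):
    (x,y),(w,h),a=cv2.minAreaRect(P); 
    if w<h: a-=90;w,h=h,w
    return np.round([x,y,w,h,a],4)
for col in H:
    for a,ce,l in comps(im,col):
        z={'orange':.07}.get(col,.016 if ce[1]>230 else .006)
        print(col,a,(ce/S).round(),rect(toplane(c,l,z)))
hsv=cv2.cvtColor(im,cv2.COLOR_RGB2HSV)
m=((im.min(2)>165)&(hsv[:,:,1]<40)).astype(np.uint8)
n,l,s,ce=cv2.connectedComponentsWithStats(m)
for i in range(1,n):
    if s[i,4]>5000: 
        P=toplane(c,l==i,.04); print('plate',rect(P)); 
        hl=cv2.convexHull(P)[:,0]; ap=cv2.approxPolyDP(hl,.012,True)[:,0]; print(ap.round(4).tolist())
d=[(432,164),(485,165),(479,262),(426,260)]
print('dock',rect(np.array([ray(c,u*S,v*S,.012)[:2] for u,v in d],np.float32)))
b=[(55,163),(378,160),(379,295),(75,297)]
print('board',np.array([ray(c,u*S,v*S,.002)[:2] for u,v in b]).round(3).tolist())
for u,v in [(640,234),(704,237),(643,281),(707,329)]: print('chip',ray(c,u*S,v*S,.045).round(4))
for n_ in ('w1','scene0','side0'):
    im,c=load(n_); print(n_)
    for a,ce,l in comps(im,'orange'): print(ce,rect(toplane(c,l,.07)))
E
python3 - <<'E'
import cv2
im=cv2.imread('pics/w2.png')[95:200,25:320]; cv2.imwrite('pics/w2c.png',cv2.resize(im,None,fx=2.7,fy=2.7,interpolation=cv2.INTER_CUBIC))
E
```

```text
red 2045 [262. 232.] [0.6164 0.1513 0.1062 0.0506 3.4548]
red 298 [158. 386.] [ 4.72400e-01  2.56000e-01  4.01000e-02  2.13000e-02 -8.63389e+01]
blue 1572 [189. 224.] [0.6233 0.2208 0.1043 0.0496 2.728 ]
blue 968 [633. 221.] [  0.5766  -0.2232   0.1897   0.1823 -85.9144]
blue 41 [153. 189.] [ 6.57700e-01  2.40800e-01  1.40000e-02  5.10000e-03 -8.39131e+01]
blue 344 [160. 231.] [0.6208 0.2395 0.0562 0.0134 2.1358]
blue 20 [167. 272.] [ 5.83000e-01  2.37500e-01  1.54000e-02  3.90000e-03 -5.95694e+01]
blue 226 [282. 378.] [ 4.80300e-01  1.37200e-01  3.49000e-02  1.58000e-02 -7.93056e+01]
blue 313 [669. 382.] [ 4.76700e-01 -2.35100e-01  1.60000e-01  5.30000e-03 -8.63522e+01]
yellow 1302 [105. 222.] [ 0.6238  0.2976  0.1072  0.0502 -2.0867]
yellow 35 [ 66. 186.] [6.59900e-01 3.15800e-01 1.15000e-02 5.30000e-03 8.99835e+01]
yellow 331 [ 74. 227.] [ 0.6232  0.3168  0.0522  0.0135 -2.4378]
yellow 24 [ 80. 269.] [ 5.8530e-01  3.1840e-01  1.3600e-02  4.5000e-03 -5.8899e+01]
yellow 251 [ 38. 385.] [4.74300e-01 3.72700e-01 3.52000e-02 1.87000e-02 8.28132e+01]
green 1763 [344. 231.] [ 0.6202  0.0
[... 224 characters left out ...]
.2031  0.1684  0.161   3.8438]
[[0.6661999821662903, -0.27720001339912415], [0.6552000045776367, -0.11729999631643295], [0.4964999854564667, -0.12849999964237213], [0.5009999871253967, -0.28839999437332153]]
dock [ 0.6362 -0.0252  0.0844  0.0479 -2.2139]
board [[0.679, 0.325], [0.682, 0.043], [0.559, 0.044], [0.558, 0.331]]
chip [ 0.6232 -0.1732  0.045 ]
chip [ 0.6207 -0.2261  0.045 ]
chip [ 0.5835 -0.1811  0.045 ]
chip [ 0.5407 -0.2425  0.045 ]
w1
[262.5483871   23.07258065] [ 0.6324 -0.0232  0.0384  0.019  -5.499 ]
scene0
[235.97395833 177.58333333] [ 6.37300e-01 -7.60000e-03  5.20000e-02  3.95000e-02  7.30132e+01]
side0
[303.94736842 197.92105263] [ 0.6347 -0.0232  0.0426  0.0204 -5.3203]
```

View pics/w2c.png

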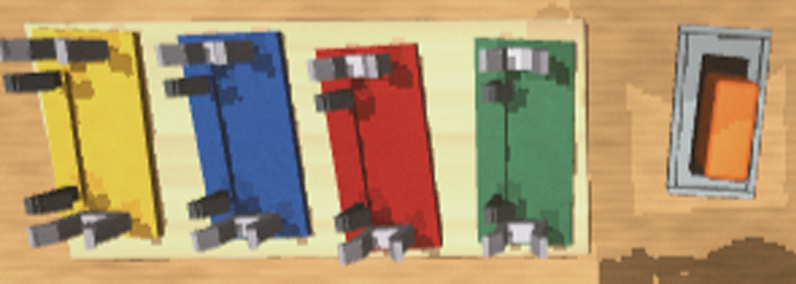

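Run:
```python
from meas import *
im,c=load('w2')
hsv=cv2.cvtColor(im,cv2.COLOR_RGB2HSV)
def rect(P):
    (x,y),(w,h),a=cv2.minAreaRect(P)
    if w<h: a-=90;w,h=h,w
    return np.round([x,y,w,h,a],4)
w=np.zeros(hsv.shape[:2],np.uint8); w[98:175,265:318]=1
g=((hsv[:,:,1]<60)&(hsv[:,:,2]>70)&(w>0)).astype(np.uint8)
g=cv2.morphologyEx(g,cv2.MORPH_OPEN,np.ones((2,2)))
n,l,s,_=cv2.connectedComponentsWithStats(g); i=1+s[1:,4].argmax(); print('dock',s[i],rect(toplane(c,l==i,.012)))
o=((hsv[:,:,1]>200)&(hsv[:,:,0]>=5)&(hsv[:,:,0]<16)&(hsv[:,:,2]>170)&(w>0)).astype(np.uint8)
n,l,s,_=cv2.connectedComponentsWithStats(o); i=1+s[1:,4].argmax(); print('handle',s[i],rect(toplane(c,l==i,.07)))
im,c=load('w1');hsv=cv2.cvtColor(im,cv2.COLOR_RGB2HSV)
print(hsv[60,290],hsv[40,258])
```

```text
dock [ 273  105   39   65 1134] [ 0.6348 -0.0248  0.0853  0.0459 -3.7166]Traceback (most recent call last):
  File "<stdin>", line 13, in <module>
ValueError: attempt to get argmax of an empty sequence
```

Emit:
{"fn": "send_rows", "kwargs": {
  "steps": [
    [[1,-2,-4,-0.03],[2.5,-4.5,-8,-0.065],[2.5,-4.5,-12.5,-0.065],[2.5,-4.5,-17,-0.065],[2.5,-4.5,-20,-0.065],[2.5,-4.5,-23,-0.065],[2.5,-4.5,-25,-0.065],[2.5,-4.5,-26.4,-0.065],[2.5,-4.5,-26.4,-0.065],[2.5,-4.5,-26.4,-0.065]]
  ]
}}

```text
t: 3.45
eef_pos: [0.6363, -0.0228, 0.0312]
eef_rot: [3.14, -0.103, 0.001]
force: [0.6, 0.5, -0.2]
grip_width: 0.997
grip_force: 0.0
```

Emit:
{"fn": "send_rows", "kwargs": {
  "steps": [
    [[0,0,0,0],[0,0,0,0],[0,0,0,0],[0,0,0,0],[0,0,0,0],[0,0,0,0],[0,0,0,0],[0,0,0,0]]
  ],
  "jaw": 0,
  "force": 50
}}

```text
t: 4.25
eef_pos: [0.6363, -0.0226, 0.0308]
eef_rot: [-3.14, 0.102, -0.001]
force: [-0.7, 1.1, 5.8]
grip_width: 0.23
grip_force: 49.3
```

Emit:
{"fn": "send_rows", "kwargs": {
  "steps": [
    [[0,0,2,0],[0,0,5,0],[0,0,8,0],[-0.4,-3,9,0.05],[-0.9,-7,9,0.1],[-1.4,-11.3,9,0.134],[-1.4,-11.3,9,0.134],[-1.4,-11.3,7,0.134],[-1.4,-11.3,5.5,0.134],[-1.4,-11.3,4.5,0.134],[-1.4,-11.3,4.2,0.134],[-1.4,-11.3,4.2,0.134]]
  ]
}}

```text
t: 5.45
eef_pos: [0.6217, -0.1351, 0.0717]
eef_rot: [-3.139, -0.109, 0.002]
force: [0.4, 1.2, -1.9]
grip_width: 0.225
grip_force: 49.3
```

Run:
```python
from meas import *
o=robot.observe();print(o['t'],o['eef_pos'],o['eef_rot'],o['force'])
a,_=snap('side','s1'); b,_=snap('wrist','w3')
cv2.imwrite('pics/s1b.png',cv2.resize(np.hstack([a[190:390,230:430],cv2.resize(b,(267,200))])[:,:,::-1],None,fx=1.7,fy=1.7,interpolation=cv2.INTER_CUBIC))
```

```text
5.45 [ 0.62172045 -0.13505506  0.07168053] [-3.13939570e+00 -1.08975867e-01  1.87256561e-03] [ 0.42440013  1.1864834  -1.89012052]Traceback (most recent call last):
  File "<stdin>", line 4, in <module>
    return _nx.concatenate(arrs, 1, dtype=dtype, casting=casting)
           ~~~~~~~~~~~~~~~^^^^^^^^^^^^^^^^^^^^^^^^^^^^^^^^^^^^^^^
ValueError: all the input array dimensions except for the concatenation axis must match exactly, but along dimension 0, the array at index 0 has size 194 and the array at index 1 has size 200
```

Emit:
{"fn": "send_rows", "kwargs": {
  "steps": [
    [[0,0,-0.1,0],[0,0,-0.2,0],[0,0,-0.3,0],[0,0,-0.4,0],[0,0,-0.4,0],[0,0,-0.4,0]]
  ]
}}

```text
t: 6.15
eef_pos: [0.622, -0.1356, 0.0683]
eef_rot: [-3.14, -0.108, 0.0]
force: [0.6, -0.2, -1.7]
grip_width: 0.23
grip_force: 49.3
```

Run:
```python
from meas import *
a,_=snap('side','s2'); b,_=load('w3')
cv2.imwrite('pics/s2b.png',cv2.resize(np.hstack([a[184:384,230:430],cv2.resize(b,(267,200))])[:,:,::-1],None,fx=1.7,fy=1.7,interpolation=cv2.INTER_CUBIC))
```

```text
(no output)
```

View pics/s2b.png

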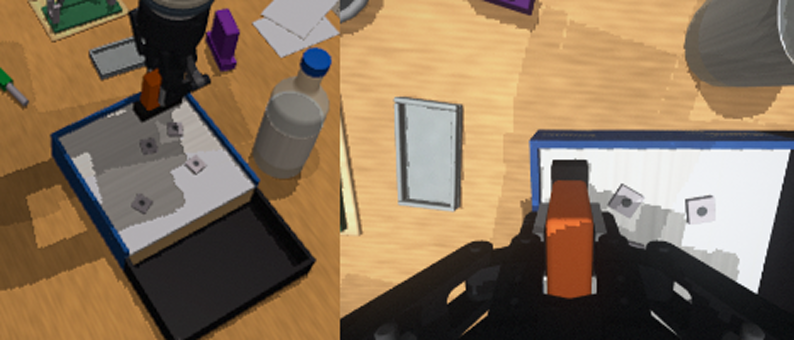

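The scraper is on the plate in the back right corner, clear of the rim, and the dock is empty. Next I lower it to contact.

Emit:
{"fn": "send_rows", "kwargs": {
  "steps": [
    [[0,0,-0.1,0],[0,0,-0.15,0],[0,0,-0.2,0],[0,0,-0.2,0]]
  ]
}}

```text
t: 6.6
eef_pos: [0.622, -0.1356, 0.0668]
eef_rot: [3.14, 0.108, 0.0]
force: [-2.7, 0.3, 5.2]
grip_width: 0.228
grip_force: 50.2
```

Emit:
{"fn": "send_rows", "kwargs": {
  "steps": [
    [[0,0,0.08,0],[0.1,-1.5,0.08,0],[0.2,-3,0.08,0],[0.31,-4.5,0.08,0],[0.41,-6,0.08,0],[0.51,-7.5,0.08,0],[0.61,-9,0.08,0],[0.71,-10.5,0.08,0],[0.82,-12,0.08,0],[0.92,-13.5,0.08,0],[1.02,-15,0.08,0],[1.08,-15.9,0.08,0]]
  ]
}}

```text
t: 7.8
eef_pos: [0.6329, -0.2963, 0.0672]
eef_rot: [3.139, 0.107, 0.0]
force: [-0.2, 0.6, -0.5]
grip_width: 0.229
grip_force: 49.4
```

Emit:
{"fn": "send_rows", "kwargs": {
  "steps": [
    [[0,0,0,0],[0,0,0,0],[0,0,2,0],[0,0,3,0],[0,0,3,0]]
  ]
}}

```text
t: 8.3
eef_pos: [0.6341, -0.2945, 0.0991]
eef_rot: [3.138, 0.109, 0.005]
force: [0.0, -0.2, -1.3]
grip_width: 0.226
grip_force: 49.4
```

Run:
```python
from meas import *
a,_=snap('side','s3'); b,_=snap('wrist','w4')
cv2.imwrite('pics/s3b.png',cv2.resize(np.hstack([a[184:384,230:430],cv2.resize(b,(267,200))])[:,:,::-1],None,fx=1.7,fy=1.7,interpolation=cv2.INTER_CUBIC))
```

```text
(no output)
```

View pics/s3b.png

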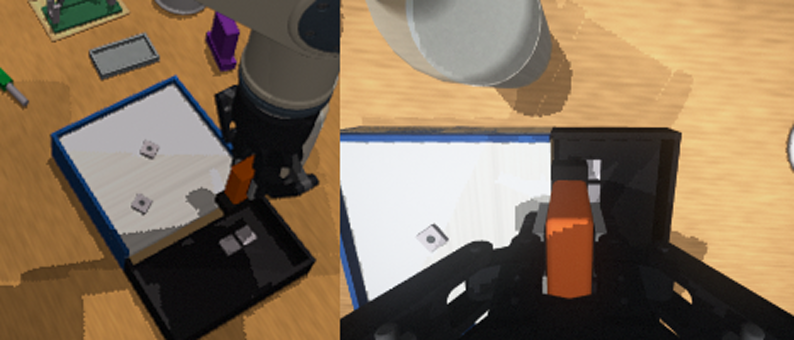

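Two chips are in the tray. Lane 2 is next.

Emit:
{"fn": "send_rows", "kwargs": {
  "steps": [
    [[-1.3,3.9,0,0],[-2.6,7.8,0,0],[-4,11.7,0,0],[-5.3,15.6,0,0],[-5.3,15.6,0,0],[-5.3,15.6,-1.5,0],[-5.3,15.6,-3,0],[-5.3,15.6,-3,0]]
  ]
}}

```text
t: 9.2
eef_pos: [0.58, -0.1395, 0.0653]
eef_rot: [-3.14, -0.107, 0.001]
force: [0.8, -0.4, -0.8]
grip_width: 0.232
grip_force: 49.8
```

Emit:
{"fn": "send_rows", "kwargs": {
  "steps": [
    [[0,0,0,0],[0.1,-1.5,0,0],[0.2,-3,0,0],[0.31,-4.5,0,0],[0.41,-6,0,0],[0.51,-7.5,0,0],[0.61,-9,0,0],[0.71,-10.5,0,0],[0.82,-12,0,0],[0.92,-13.5,0,0],[1.02,-15,0,0],[1.08,-15.9,0,0]]
  ]
}}

```text
t: 10.4
eef_pos: [0.5908, -0.2992, 0.0672]
eef_rot: [3.139, 0.107, 0.001]
force: [-0.0, -0.1, -0.8]
grip_width: 0.23
grip_force: 49.8
```

Emit:
{"fn": "send_rows", "kwargs": {
  "steps": [
    [[0,0,0,0],[0,0,0,0],[0,0,2,0],[-1.2,3.8,3,0],[-2.5,7.6,3,0],[-3.8,11.5,3,0],[-5.7,15.6,3,0],[-5.7,15.6,3,0],[-5.7,15.6,1.5,0],[-5.7,15.6,0,0],[-5.7,15.6,0,0]]
  ]
}}

```text
t: 11.5
eef_pos: [0.533, -0.1409, 0.0661]
eef_rot: [-3.139, -0.109, 0.002]
force: [-0.6, -1.2, -2.0]
grip_width: 0.228
grip_force: 50.1
```

Emit:
{"fn": "send_rows", "kwargs": {
  "steps": [
    [[0,0,0,0],[0.1,-1.5,0,0],[0.2,-3,0,0],[0.31,-4.5,0,0],[0.41,-6,0,0],[0.51,-7.5,0,0],[0.61,-9,0,0],[0.71,-10.5,0,0],[0.82,-12,0,0],[0.92,-13.5,0,0],[1.02,-15,0,0],[1.08,-15.9,0,0]]
  ]
}}

```text
t: 12.7
eef_pos: [0.5446, -0.3022, 0.0672]
eef_rot: [3.139, 0.107, 0.0]
force: [-0.0, -0.2, -1.8]
grip_width: 0.226
grip_force: 50.0
```

Emit:
{"fn": "send_rows", "kwargs": {
  "steps": [
    [[0,0,0,0],[0,0,0,0],[0,0,3,0],[0,0,7,0],[0,0,11,0],[0,0,12,0],[0,0,12,0]]
  ]
}}

```text
t: 13.4
eef_pos: [0.5454, -0.3004, 0.189]
eef_rot: [3.138, 0.109, 0.005]
force: [-0.3, 0.2, -2.0]
grip_width: 0.224
grip_force: 50.1
```

Run:
```python
from meas import *
a,_=snap('side','s4'); b,_=snap('wrist','w5')
cv2.imwrite('pics/s4b.png',cv2.resize(np.hstack([a[184:384,230:430],cv2.resize(b,(267,200))])[:,:,::-1],None,fx=1.7,fy=1.7,interpolation=cv2.INTER_CUBIC))
```

```text
(no output)
```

View pics/s4b.png

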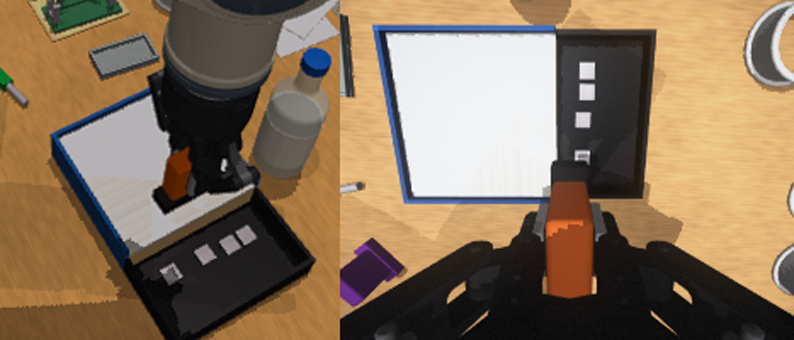

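The plate is clean and all 4 chips lie in the tray. The scraper goes back to its dock.

Emit:
{"fn": "send_rows", "kwargs": {
  "steps": [
    [[1.2,3.5,0,-0.02],[2.4,7,0,-0.04],[3.6,10.8,0,-0.06],[4.8,14.6,0,-0.08],[6,18.4,0,-0.1],[7.2,22,0,-0.12],[8.3,25.3,0,-0.134],[9,27.7,0,-0.134],[9,27.7,0,-0.134],[9,27.7,-4,-0.134],[9,27.7,-8,-0.134],[9,27.7,-11,-0.134]]
  ]
}}

```text
t: 14.7
eef_pos: [0.6318, -0.024, 0.0731]
eef_rot: [3.14, -0.102, -0.007]
force: [0.5, 0.5, -2.1]
grip_width: 0.227
grip_force: 50.1
```

Run:
```python
from meas import *
o=robot.observe(); print(o['eef_pos'],o['eef_rot'])
```

```text
[ 0.6318168  -0.02400924  0.07313529] [ 3.13973663 -0.10221358 -0.00733776]
```

Emit:
{"fn": "send_rows", "kwargs": {
  "steps": [
    [[0.3,0,-1.5,0],[0.3,0,-2.8,0],[0.3,0,-3.6,0],[0.3,0,-3.9,0],[0.3,0,-4,0],[0.3,0,-4,0]]
  ]
}}

```text
t: 15.3
eef_pos: [0.638, -0.0236, 0.038]
eef_rot: [3.14, -0.102, 0.002]
force: [-0.1, 0.1, -1.5]
grip_width: 0.229
grip_force: 50.1
```

Emit:
{"fn": "send_rows", "kwargs": {
  "steps": [
    [[-0.2,-0.1,-0.2,0],[-0.2,-0.1,-0.4,0],[-0.2,-0.1,-0.55,0],[-0.2,-0.1,-0.65,0],[-0.2,-0.1,-0.65,0]]
  ]
}}

```text
t: 15.8
eef_pos: [0.6353, -0.0246, 0.0305]
eef_rot: [3.14, -0.102, -0.0]
force: [0.3, 0.2, -2.5]
grip_width: 0.227
grip_force: 50.1
```

Emit:
{"fn": "send_rows", "kwargs": {
  "steps": [
    [[0,0,-0.05,0],[0,0,-0.1,0],[0,0,-0.15,0],[0,0,-0.15,0]]
  ]
}}

```text
t: 16.2
eef_pos: [0.6354, -0.0246, 0.0293]
eef_rot: [-3.14, 0.102, -0.0]
force: [-0.3, -0.2, 0.4]
grip_width: 0.227
grip_force: 50.4
```

Emit:
{"fn": "send_rows", "kwargs": {
  "steps": [
    [[0,0,0,0],[0,0,0,0],[0,0,0,0],[0,0,0,0],[0,0,2,0],[0,0,6,0],[0,0,10,0],[-2,2,14,0],[-4,5,17,0.02],[-6,8,20,0.04],[-8,11,23,0.065],[-10,14,26,0.065]]
  ],
  "jaw": 1
}}

```text
t: 17.4
eef_pos: [0.5343, 0.1164, 0.2905]
eef_rot: [-3.141, -0.001, -0.001]
force: [-0.7, 0.6, -0.5]
grip_width: 1.003
grip_force: 0.0
```

Emit:
{"fn": "send_rows", "kwargs": {
  "steps": [
    [[-3,3.5,0,0],[-6,7.5,0,0],[-6,7.5,0,0],[-6,7.5,0,0],[-6,7.5,0,0]]
  ]
}}

```text
t: 17.9
eef_pos: [0.4759, 0.1899, 0.2892]
eef_rot: [3.141, -0.0, 0.001]
force: [-0.4, -0.2, 0.5]
grip_width: 0.998
grip_force: 0.0
```

Run:
```python
from meas import *
o=robot.observe(); print(o['eef_pos'],o['eef_rot'])
im,c=snap('wrist','w6'); 
cv2.imwrite('pics/w6b.png',cv2.resize(im[:,:,::-1],(800,600),interpolation=cv2.INTER_CUBIC))
def rect(P):
    (x,y),(w,h),a=cv2.minAreaRect(P)
    if w<h: a-=90;w,h=h,w
    return np.round([x,y,w,h,a],4)
for col in H:
    for a,ce,l in comps(im,col,60): print(col,a,(ce/.64).round(),rect(toplane(c,l,.016)),toplane(c,l,.012).mean(0))
```

```text
[0.47590669 0.1899329  0.2891937 ] [ 3.14132259e+00 -4.58153938e-04  7.25755810e-04]
red 2813 [451.  69.] [0.6155 0.1514 0.1035 0.0492 3.397 ] [0.6176785 0.1512656]
red 322 [324. 252.] [ 4.69900e-01  2.59200e-01  3.57000e-02  1.72000e-02 -8.60792e+01] [0.4691891  0.25979874]
blue 2510 [367.  60.] [0.6188 0.2196 0.0959 0.0484 2.2806] [0.6245561  0.21883881]
blue 150 [795. 217.] [ 5.06800e-01 -1.45400e-01  5.83000e-02  8.00000e-03  1.27883e+01] [ 0.50047475 -0.15120888]
blue 301 [462. 241.] [ 4.79700e-01  1.38300e-01  3.52000e-02  1.61000e-02 -7.90953e+01] [0.4790661  0.13797466]
yellow 2189 [275.  60.] [ 0.619   0.2947  0.0952  0.0495 -2.1074] [0.62395376 0.29215482]
yellow 327 [194. 248.] [4.73200e-01 3.73300e-01 3.55000e-02 1.71000e-02 8.27094e+01] [0.47259045 0.37531695]
green 2532 [544.  63.] [ 0.6172  0.0783  0.0993  0.0491 -2.1798] [0.6221791 0.0774015]
green 291 [604. 253.] [ 4.69300e-01  1.33000e-02  3.51000e-02  1.60000e-02 -7.49791e+01] [0.46854466 0.01166226]
orange 723 [721.  30.] [ 0.6448 -0.0573  0.0439  0.0227 -3.8234] [ 0.6460243  -0.05984942]
```

View pics/w6b.png

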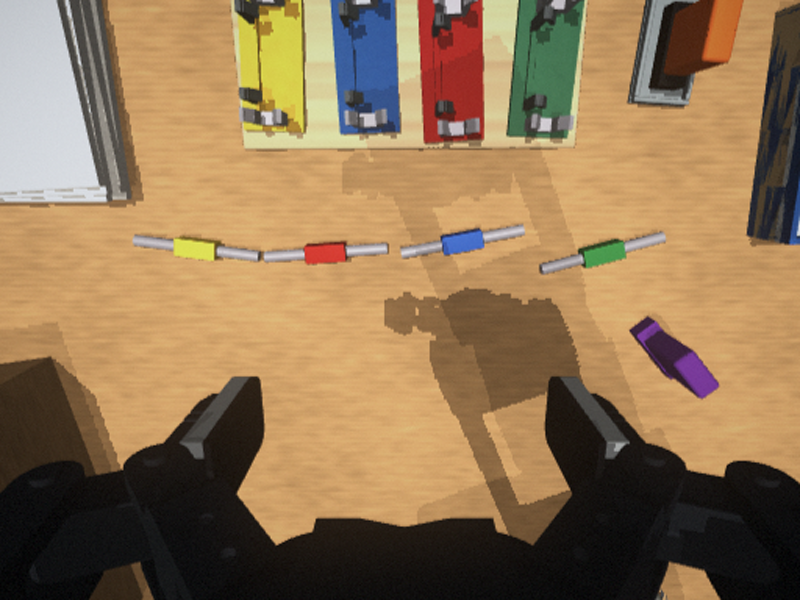

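Rods are at green (604,253), blue (462,241), red (324,252), yellow (194,248), unmoved so far, and the scraper stands in its dock. Before picking I'll look straight down on the clips for precision.

Emit:
{"fn": "send_rows", "kwargs": {
  "steps": [
    [[3,-3,-3,0],[6,-6,-6,0],[7.4,-7.5,-7,0],[7.4,-7.5,-7,0],[7.4,-7.5,-7,0],[7.4,-7.5,-7,0]]
  ]
}}

```text
t: 18.55
eef_pos: [0.5495, 0.1154, 0.2196]
eef_rot: [-3.141, 0.002, -0.001]
force: [0.2, 0.4, -0.4]
grip_width: 1.004
grip_force: 0.0
```

Run:
```python
from meas import *
snap('wrist','w7'); print(robot.observe()['eef_pos'])
```

```text
[0.54940798 0.11569035 0.21986859]
```

Emit:
{"fn": "send_rows", "kwargs": {
  "steps": [
    [[0,4.5,0,0],[0,9,0,0],[0,13,0,0],[0,14.5,0,0],[0,14.5,0,0],[0,14.5,0,0],[0,14.5,0,0]]
  ]
}}

```text
t: 19.3
eef_pos: [0.5493, 0.2594, 0.2194]
eef_rot: [3.141, -0.001, 0.0]
force: [0.2, -1.0, -0.4]
grip_width: 1.002
grip_force: 0.0
```

Run:
```python
from meas import *
snap('wrist','w8'); print(robot.observe()['eef_pos'])
def rect(P):
    (x,y),(w,h),a=cv2.minAreaRect(P)
    if w<h: a-=90;w,h=h,w
    return np.round([x,y,w,h,a],4)
R=[]
for n in('w7','w8'):
    im,c=load(n); print(n,-c['R'].T@c['t'])
    for col in('green','red','blue','yellow'):
        L=[l for a,ce,l in comps(im,col,20) if ce[1]<175 and 100<ce[0]<400 ]
        if L:
            m=np.any(L,0); print(col,m.sum(),rect(toplane(c,m,.007)))
    R.append(cv2.resize(im[40:175,90:420],None,fx=2.2,fy=2.2,interpolation=cv2.INTER_CUBIC))
cv2.imwrite('pics/w78.png',np.vstack(R)[:,:,::-1])
```

```text
[0.54937081 0.25925115 0.21934848]
w7 [0.61925837 0.1146386  0.36163431]
green 3050 [ 0.6204  0.0757  0.104   0.0495 -1.9779]
red 3360 [0.6171 0.1508 0.1057 0.0503 3.4244]
blue 3266 [0.6235 0.2206 0.1048 0.05   2.2635]
yellow 2230 [ 0.6241  0.2892  0.1065  0.0349 -2.1222]
w8 [0.61909351 0.25877932 0.36134479]
red 3347 [0.6169 0.1503 0.1064 0.0506 3.3458]
blue 3325 [0.6236 0.22   0.105  0.0497 2.3303]
yellow 3078 [ 0.6249  0.2962  0.1053  0.0503 -2.2445]
```

View pics/w78.png

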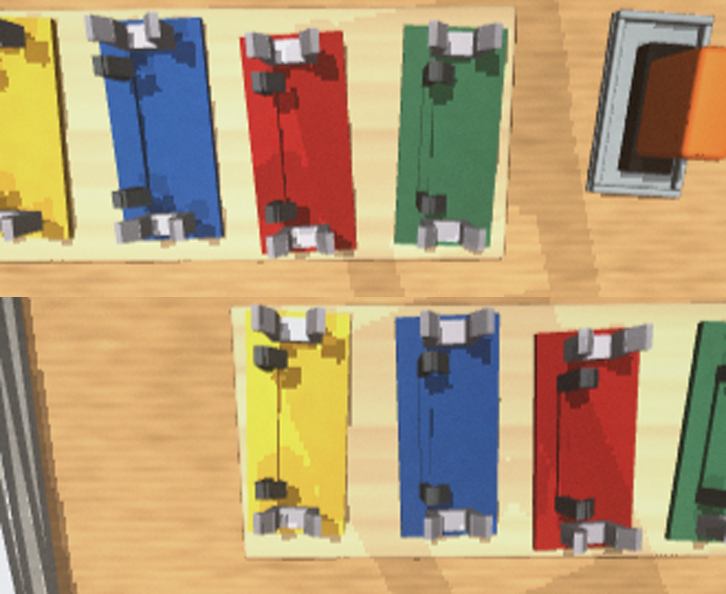

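The down-view shows slots centred on each foot: seats red (0.617,0.1507), blue (0.6235,0.220), yellow (0.6245,0.296), green (0.6204,0.0758), with jaws on the +y side. Red rod first.

Emit:
{"fn": "send_rows", "kwargs": {
  "steps": [
    [[-1,0,-1,0.15],[-2,0,-2,0.3],[-3,0,-3,0.45],[-4,0,-4,0.6],[-5,0,-5,0.75],[-6,0,-6,0.9],[-7,0,-7,1.05],[-7.9,0,-8,1.2],[-7.9,0,-9,1.35],[-7.9,0,-10,1.5],[-7.9,0,-11,1.639],[-7.9,0,-12,1.639]]
  ]
}}

```text
t: 20.55
eef_pos: [0.4707, 0.2595, 0.0989]
eef_rot: [2.144, 2.296, 0.0]
force: [-0.4, 0.1, -0.1]
grip_width: 0.999
grip_force: 0.0
```

Emit:
{"fn": "send_rows", "kwargs": {
  "steps": [
    [[0,0,0,0],[0,0,-1,0],[0,0,-3,0],[0,0,-3,0],[0,0,-3,0]]
  ]
}}

```text
t: 21.05
eef_pos: [0.4702, 0.2603, 0.0691]
eef_rot: [-2.146, -2.294, 0.001]
force: [-0.2, -0.6, 0.0]
grip_width: 1.0
grip_force: 0.0
```

Run:
```python
from meas import *
o=robot.observe(); print(o['eef_pos'],o['eef_rot'],o['q'])
im,c=snap('wrist','w9'); 
cv2.imwrite('pics/w9b.png',im[:,:,::-1])
for a,ce,l in comps(im,'red',60):
    P=toplane(c,l,.016); (x,y),wh,an=cv2.minAreaRect(P); print(ce,x,y,wh,an)
```

```text
[0.47022565 0.26025951 0.06906218] [-2.14590864e+00 -2.29414294e+00  1.28517116e-03] [ 5.02727567e-01  4.33391896e-01  1.94561170e+00 -2.05848207e-05
  7.63445272e-01  4.35995804e-01]
[255.71499176 208.43822076] 0.4683654010295868 0.2618808150291443 (0.015575825236737728, 0.038438357412815094) 4.337353229522705
[438.36507937 366.8015873 ] 0.6235945224761963 0.1391260176897049 (0.010881800204515457, 0.02288251928985119) 89.68226623535156
```

Emit:
{"fn": "send_rows", "kwargs": {
  "steps": [
    [[-0.15,0.1,-2,0.007],[-0.15,0.1,-4,0.007],[-0.15,0.1,-5.5,0.007],[-0.15,0.1,-6.5,0.007],[-0.15,0.1,-6.5,0.007],[-0.15,0.1,-6.5,0.007]]
  ]
}}

```text
t: 21.7
eef_pos: [0.4693, 0.2617, 0.0047]
eef_rot: [2.137, 2.303, 0.001]
force: [-0.4, 0.1, 0.9]
grip_width: 1.002
grip_force: 0.0
```

Emit:
{"fn": "send_rows", "kwargs": {
  "steps": [
    [[0,0,0,0],[0,0,0,0],[0,0,0,0],[0,0,0,0],[0,0,0,0],[0,0,0,0],[0,0,0,0],[0,0,0,0]]
  ],
  "jaw": 0,
  "force": 70
}}

```text
t: 22.5
eef_pos: [0.469, 0.2615, 0.0046]
eef_rot: [2.136, 2.303, 0.0]
force: [-1.1, -0.7, 6.4]
grip_width: 0.165
grip_force: 68.8
```

Emit:
{"fn": "send_rows", "kwargs": {
  "steps": [
    [[0,0,2,0],[0,0,6,0],[0,0,10,0],[0,0,13,0],[0,0,13,0],[0,0,13,0]]
  ]
}}

```text
t: 23.1
eef_pos: [0.469, 0.2615, 0.1344]
eef_rot: [2.136, 2.303, 0.002]
force: [0.2, -0.5, -1.5]
grip_width: 0.162
grip_force: 68.6
```

Run:
```python
from meas import *
o=robot.observe(); print(o['eef_pos'],o['eef_rot'],o['q'])
im,c=snap('wrist','w10'); a=im
cv2.imwrite('pics/w10b.png',cv2.resize(a[:,:,::-1],None,fx=1.4,fy=1.4))
for a,ce,l in comps(im,'red',60):
    P=toplane(c,l,o['eef_pos'][2]+.012); (x,y),wh,an=cv2.minAreaRect(P); print(ce,x,y,wh,an)
```

```text
[0.46900822 0.26147958 0.13444615] [2.13637523e+00 2.30286330e+00 1.76401905e-03] [ 5.05802579e-01  3.33961131e-01  1.90900321e+00 -1.38407099e-06
  8.97445893e-01  4.30831088e-01]
[258.55121727 253.26458429] 0.4690316617488861 0.2633672058582306 (0.015198073349893093, 0.03983379527926445) 4.267614841461182
[416.07793273 287.62100082] 0.5453894138336182 0.25441962480545044 (0.019426608458161354, 0.03710194304585457) 63.729156494140625
```

View pics/w10b.png

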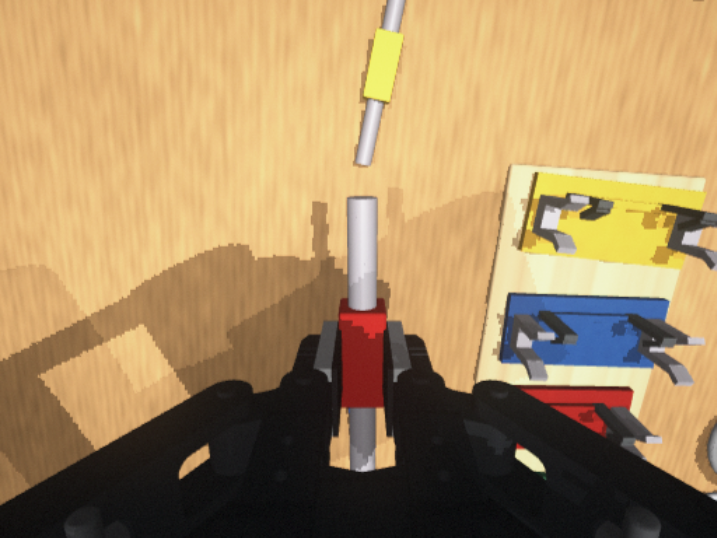

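The red rod is gripped squarely at (362,350). Carry it to the red clip.

Emit:
{"fn": "send_rows", "kwargs": {
  "steps": [
    [[1.3,-1,0,0.14],[2.7,-2,0,0.28],[4,-3,0,0.42],[5.4,-4,0,0.56],[6.8,-5,0,0.7],[8.2,-6,0,0.84],[9.5,-7,0,0.98],[10.9,-8,0,1.12],[12.3,-9,0,1.26],[13.6,-10,0,1.4],[14.8,-11.1,0,1.53],[14.8,-11.1,0,1.555]]
  ]
}}

```text
t: 24.35
eef_pos: [0.6171, 0.149, 0.1319]
eef_rot: [0.096, -3.138, 0.001]
force: [-0.1, -0.4, -2.0]
grip_width: 0.164
grip_force: 68.6
```

Emit:
{"fn": "send_rows", "kwargs": {
  "steps": [
    [[0,0,0,0],[0,0,-3,0],[0,0,-5.5,0],[0,0,-6.5,0],[0,0,-6.5,0],[0,0,-6.5,0]]
  ]
}}

```text
t: 24.95
eef_pos: [0.617, 0.1508, 0.0696]
eef_rot: [-0.092, 3.14, 0.0]
force: [0.3, 0.6, -0.8]
grip_width: 0.159
grip_force: 68.6
```

Run:
```python
from meas import *
o=robot.observe(); r=o['eef_rot']; print(o['eef_pos'],r,2*np.arctan2(r[1],r[0]),o['q'])
im,c=snap('wrist','w11'); b,cb=snap('scene','sc2')
cv2.imwrite('pics/w11b.png',np.vstack([cv2.resize(im[:,:,::-1][100:300,60:460],(800,400)),cv2.resize(b[190:290,200:360],(320,200))[:,:,::-1].copy().repeat(1,0) if 0 else cv2.resize(b[200:250,220:420],(800,200))[:,:,::-1]]))
```

```text
[0.61695942 0.15081974 0.0695879 ] [-9.21890833e-02  3.14011731e+00  1.15883744e-04] 3.2002927603081313 [ 2.37367439e-01  5.51032982e-01  1.72726823e+00  6.17372335e-05
  8.63156469e-01 -1.39216912e+00]
```

View pics/w11b.png

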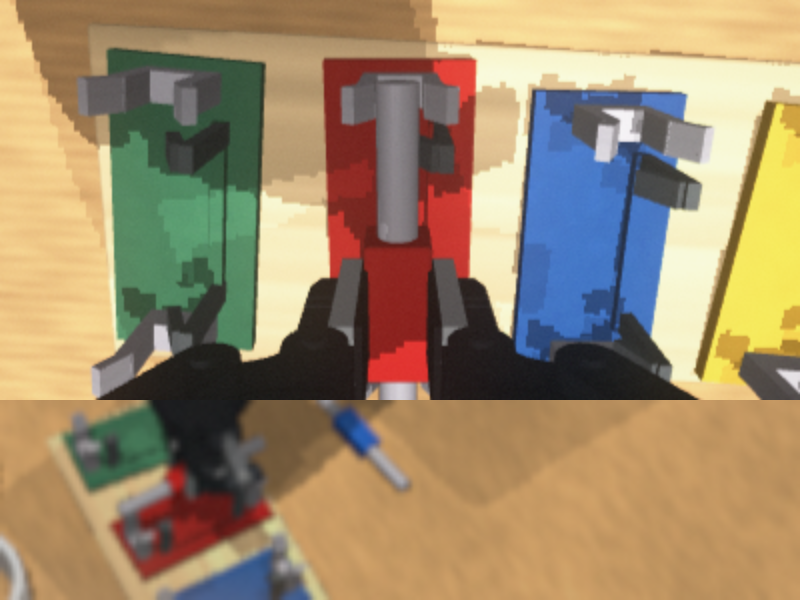

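The rod is centred over the red slot (rod at 397, fork 342–458). Press down.

Emit:
{"fn": "send_rows", "kwargs": {
  "steps": [
    [[0,0,-1,0],[0,0,-2,0],[0,0,-2.5,0],[0,0,-3,0],[0,0,-3.4,0],[0,0,-3.8,0],[0,0,-4.2,0],[0,0,-4.5,0],[0,0,-4.7,0],[0,0,-4.7,0]]
  ]
}}

```text
t: 26.05
eef_pos: [0.6168, 0.1506, 0.0225]
eef_rot: [0.093, -3.14, -0.0]
force: [-2.9, -1.0, 4.3]
grip_width: 0.166
grip_force: 69.4
```

Emit:
{"fn": "send_rows", "kwargs": {
  "steps": [
    [[0,0,-0.1,0],[0,0,-0.2,0],[0,0,-0.2,0],[0,0,-0.2,0]]
  ]
}}

```text
t: 26.45
eef_pos: [0.6169, 0.1506, 0.0223]
eef_rot: [-0.093, 3.14, 0.0]
force: [-7.3, -2.4, 22.0]
grip_width: 0.166
grip_force: 71.6
```

Emit:
{"fn": "send_rows", "kwargs": {
  "steps": [
    [[0,0,0.15,0],[0,0,0.15,0],[0,0,0.15,0],[0,0,0.15,0],[0,0,0.15,0],[0,0,2,0],[0,0,5,0],[0,0,9,0],[-2,0,12,-0.14],[-4,0,15,-0.28],[-4,0,15,-0.28],[-4,0,15,-0.28]]
  ],
  "jaw": 0.5
}}

```text
t: 27.65
eef_pos: [0.5772, 0.1506, 0.1708]
eef_rot: [0.343, 3.121, 0.001]
force: [-0.4, -0.6, 0.0]
grip_width: 0.5
grip_force: 0.0
```

```bash
cat >> meas.py <<'E'
def rect(P):
    (x,y),(w,h),a=cv2.minAreaRect(P)
    if w<h: a-=90;w,h=h,w
    return np.round([x,y,w,h,a],4)
E
python3 - <<'E'
from meas import *
o=robot.observe(); r=o['eef_rot']; print(o['eef_pos'],2*np.arctan2(r[1],r[0]))
im,c=snap('wrist','w12'); a,_=snap('side','s5')
for col in('red','blue','yellow','green'):
    for n,ce,l in comps(im,col,60): print(col,n,ce.round(),rect(toplane(c,l,.016)),'z32',rect(toplane(c,l,.032)))
cv2.imwrite('pics/w12b.png',np.vstack([cv2.resize(im,(512,384)),cv2.resize(a[110:180,190:320],(512,276),interpolation=cv2.INTER_CUBIC)])[:600,:,::-1])
E
```

```text
[0.57720413 0.15057916 0.17078748] 2.9227080780139634
red 3101 [267. 210.] [0.6139 0.1511 0.1037 0.0488 3.5726] z32 [0.6082 0.1519 0.0981 0.0461 3.5726]
blue 700 [223.  76.] [ 4.79100e-01  1.38300e-01  3.53000e-02  1.55000e-02 -7.91106e+01] z32 [ 4.80700e-01  1.39800e-01  3.34000e-02  1.47000e-02 -7.91106e+01]
blue 126 [343. 153.] [ 5.74200e-01  2.34100e-01  1.39000e-02  1.16000e-02 -8.85373e+01] z32 [ 5.70600e-01  2.30400e-01  1.31000e-02  1.10000e-02 -8.85373e+01]
blue 2786 [330. 204.] [0.6161 0.2188 0.0942 0.0487 2.1254] z32 [0.6103 0.2159 0.0891 0.0461 2.1254]
blue 353 [ 12. 301.] [  0.6563  -0.1488   0.0731   0.03   -25.7043] z32 [  0.6483  -0.1319   0.0692   0.0284 -25.7043]
yellow 685 [484.   8.] [4.75400e-01 3.72800e-01 3.68000e-02 1.38000e-02 7.75473e+01] z32 [4.77200e-01 3.61600e-01 3.49000e-02 1.30000e-02 7.75473e+01]
yellow 120 [423. 137.] [5.72900e-01 3.12600e-01 1.74000e-02 8.30000e-03 6.58694e+01] z32 [5.69500e-01 3.04600e-01 1.64000e-02 7.90000e-03 6.58695e+01]
yellow 2344 [397. 188.] [ 0.6215  0.2875  0.104   0.0382 -2.2146] z32 [ 0.6154  0.2809  0.0984  0.0361 -2.2145]
yellow 583 [425. 189.] [ 0.6258  0.3108  0.0587  0.0139 -2.1393] z32 [ 0.6195  0.3029  0.0556  0.0131 -2.1393]
green 713 [90. 95.] [ 4.67900e-01  1.58000e-02  4.10000e-02  1.68000e-02 -7.83093e+01] z32 [ 4.70100e-01  2.38000e-02  3.88000e-02  1.59000e-02 -7.83093e+01]
green 2058 [202. 220.] [ 0.6167  0.0782  0.1028  0.0481 -2.1799] z32 [ 0.6109  0.0828  0.0973  0.0455 -2.1799]
```

View pics/w12b.png

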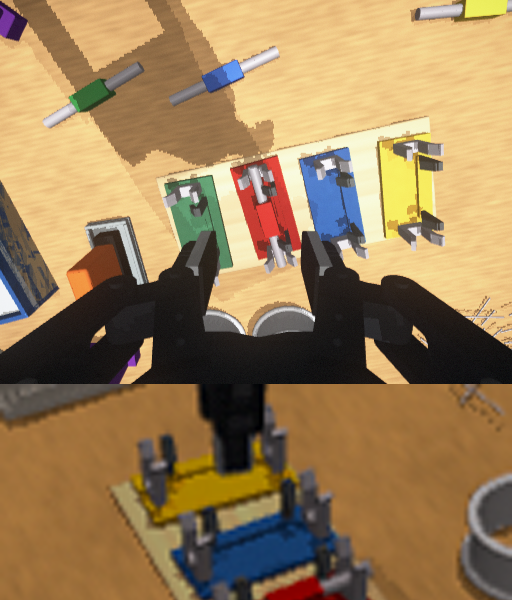

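The red rod lies in its clip. Blue rod next, at (0.479,0.138).

Emit:
{"fn": "send_rows", "kwargs": {
  "steps": [
    [[-1.3,-0.1,-1,-0.14],[-2.6,-0.3,-2,-0.28],[-4,-0.5,-3,-0.42],[-5.3,-0.7,-5,-0.56],[-6.6,-0.9,-6,-0.7],[-8,-1.1,-7,-0.84],[-9.3,-1.25,-8,-0.98],[-9.8,-1.25,-9,-1.1],[-9.8,-1.25,-10,-1.162],[-9.8,-1.25,-10,-1.162],[-9.8,-1.25,-10,-1.162]]
  ],
  "jaw": 0.6
}}

```text
t: 28.85
eef_pos: [0.4787, 0.1378, 0.0694]
eef_rot: [-2.0, -2.422, 0.002]
force: [-0.1, -0.4, 0.7]
grip_width: 0.598
grip_force: 0.0
```

```bash
cat > close.py <<'E'
import sys; from meas import *
col,f=sys.argv[1:3]; o=robot.observe(); r=o['eef_rot']; print(o['t'],o['eef_pos'],(2*np.arctan2(r[1],r[0]))%(2*np.pi))
im,c=snap('wrist',f)
for n,ce,l in comps(im,col,60): print(col,n,ce.round(),rect(toplane(c,l,.016)))
E
python3 close.py blue w13
```

```text
28.85 [0.47874365 0.13777766 0.06936653] 1.7612765388935943
blue 4538 [468. 128.] [0.6003 0.2192 0.0672 0.0476 2.3146]
blue 1147 [258. 207.] [ 4.78300e-01  1.39100e-01  3.49000e-02  1.52000e-02 -7.90087e+01]
```

Emit:
{"fn": "send_rows", "kwargs": {
  "steps": [
    [[0,0.12,-2,0],[0,0.12,-4,0],[0,0.12,-5.5,0],[0,0.12,-6.5,0],[0,0.12,-6.5,0],[0,0.12,-6.5,0]]
  ]
}}

```text
t: 29.5
eef_pos: [0.4792, 0.1392, 0.0054]
eef_rot: [2.002, 2.421, 0.0]
force: [0.1, 0.3, -0.4]
grip_width: 0.602
grip_force: 0.0
```

Emit:
{"fn": "send_rows", "kwargs": {
  "steps": [
    [[0,0,0,0],[0,0,0,0],[0,0,0,0],[0,0,0,0],[0,0,0,0],[0,0,0,0],[0,0,0,0]]
  ],
  "jaw": 0,
  "force": 70
}}

```text
t: 30.2
eef_pos: [0.4793, 0.1392, 0.006]
eef_rot: [2.003, 2.42, 0.001]
force: [-1.4, -0.2, 7.7]
grip_width: 0.163
grip_force: 68.6
```

Emit:
{"fn": "send_rows", "kwargs": {
  "steps": [
    [[0,0,2,0],[0,0,6,0],[0,0,10,0],[0,0,13,0],[0,0,13,0],[0,0,13,0]]
  ]
}}

```text
t: 30.8
eef_pos: [0.4792, 0.1392, 0.1357]
eef_rot: [2.002, 2.419, 0.002]
force: [-0.0, 0.1, -1.0]
grip_width: 0.164
grip_force: 68.8
```

```bash
cat > held.py <<'E'
import sys; from meas import *
col,f=sys.argv[1:3]; o=robot.observe(); r=o['eef_rot']; y=(2*np.arctan2(r[1],r[0]))%(2*np.pi); print(o['t'],o['eef_pos'],y)
im,c=snap('wrist',f)
for n,ce,l in comps(im,col,60):
    q=rect(toplane(c,l,o['eef_pos'][2]+.012)); d=q[:2]-o['eef_pos'][:2]; ca,sa=np.cos(y),np.sin(y)
    if abs(d).max()<.05: print(col,n,q,'in tool along,across',ca*d[0]+sa*d[1],-sa*d[0]+ca*d[1],'tilt',(q[4]-np.degrees(y)+90)%180-90)
E
python3 held.py blue w14
```

```text
30.8 [0.47916378 0.13919281 0.13572944] 1.758883567791159
blue 2115 [ 4.7850e-01  1.4230e-01  3.9100e-02  1.5200e-02 -8.0001e+01] in tool along,across 0.0031765077723530455 7.10889394148614e-05 tilt -0.7776050893458262
```

Emit:
{"fn": "send_rows", "kwargs": {
  "steps": [
    [[1.4,0.8,0,0.14],[2.8,1.6,0,0.28],[4.2,2.4,0,0.42],[5.6,3.2,0,0.56],[7,4,0,0.7],[8.4,4.8,0,0.84],[9.8,5.6,0,0.98],[11.2,6.4,0,1.12],[12.8,7.2,0,1.26],[14,8.1,0,1.38],[14.6,8.1,0,1.423],[14.6,8.1,0,1.423]]
  ]
}}

```text
t: 32.05
eef_pos: [0.6245, 0.2199, 0.1327]
eef_rot: [0.064, -3.138, 0.002]
force: [-0.3, 0.6, -1.6]
grip_width: 0.157
grip_force: 68.8
```

Emit:
{"fn": "send_rows", "kwargs": {
  "steps": [
    [[0,0,0,0],[0,0,-3,0],[0,0,-5.5,0],[0,0,-6.5,0],[0,0,-6.5,0],[0,0,-6.5,0]]
  ]
}}

```text
t: 32.65
eef_pos: [0.6251, 0.2202, 0.0707]
eef_rot: [-0.062, 3.141, 0.0]
force: [0.4, -0.6, -0.3]
grip_width: 0.163
grip_force: 68.8
```

```bash
python3 held.py blue w15
```

```text
32.65 [0.6250874  0.22015373 0.07069849] 3.181303719681393
blue 6040 [0.6029 0.2192 0.0764 0.0316 2.3219] in tool along,across 0.02220776945729162 7.21255039968959e-05 tilt 0.04662351298625822
```

Emit:
{"fn": "send_rows", "kwargs": {
  "steps": [
    [[0,0,-1,0],[0,0,-2,0],[0,0,-2.5,0],[0,0,-3,0],[0,0,-3.4,0],[0,0,-3.8,0],[0,0,-4.2,0],[0,0,-4.5,0],[0,0,-4.75,0],[0,0,-4.75,0]]
  ]
}}

```text
t: 33.7
eef_pos: [0.6249, 0.2204, 0.0239]
eef_rot: [0.063, -3.141, -0.0]
force: [-4.5, -2.6, 12.3]
grip_width: 0.164
grip_force: 70.6
```

Emit:
{"fn": "send_rows", "kwargs": {
  "steps": [
    [[0,0,-0.05,0],[0,0,-0.1,0],[0,0,-0.15,0],[0,0,-0.15,0]]
  ]
}}

```text
t: 34.1
eef_pos: [0.6249, 0.2204, 0.0237]
eef_rot: [-0.063, 3.141, 0.0]
force: [-9.6, -3.7, 24.1]
grip_width: 0.165
grip_force: 72.0
```

Emit:
{"fn": "send_rows", "kwargs": {
  "steps": [
    [[0,0,0.15,0],[0,0,0.15,0],[0,0,0.15,0],[0,0,0.15,0],[0,0,0.15,0],[0,0,2,0],[0,0,5,0],[0,0,9,0],[-1.5,1.5,9,-0.14],[-3,3,9,-0.28],[-4.5,4.5,9,-0.42],[-6,6,9,-0.56]]
  ],
  "jaw": 0.5
}}

```text
t: 35.3
eef_pos: [0.5643, 0.2806, 0.1111]
eef_rot: [-0.816, -3.034, -0.0]
force: [-0.1, 0.2, 0.5]
grip_width: 0.498
grip_force: 0.0
```

Emit:
{"fn": "send_rows", "kwargs": {
  "steps": [
    [[-1.5,1.5,0,-0.14],[-3,3,0,-0.28],[-4.5,4.5,0,-0.42],[-6,6,0,-0.56],[-7.5,7.5,0,-0.7],[-9,9,0,-0.84],[-9.2,9.3,-1,-0.98],[-9.2,9.3,-2,-1.12],[-9.2,9.3,-3,-1.178],[-9.2,9.3,-4.4,-1.178],[-9.2,9.3,-4.4,-1.178],[-9.2,9.3,-4.4,-1.178]]
  ],
  "jaw": 0.6
}}

```text
t: 36.5
eef_pos: [0.4727, 0.3729, 0.0667]
eef_rot: [-2.356, -2.077, 0.002]
force: [0.4, 0.1, 0.6]
grip_width: 0.597
grip_force: 0.0
```

```bash
python3 close.py yellow w16
```

```text
36.5 [0.47274413 0.37288326 0.06671933] 1.44510512164155
yellow 1224 [257. 207.] [4.72900e-01 3.76200e-01 3.80000e-02 1.54000e-02 8.22308e+01]
yellow 897 [479. 257.] [ 0.6213  0.3201  0.0466  0.011  -2.2299]
yellow 163 [410. 265.] [ 5.744e-01  3.197e-01  1.360e-02  9.100e-03 -8.964e+01]
yellow 1909 [486. 286.] [ 0.6256  0.2947  0.0468  0.0361 -2.2472]
yellow 113 [444. 289.] [ 5.98300e-01  2.97700e-01  1.88000e-02  4.00000e-03 -5.08936e+01]
```

Emit:
{"fn": "send_rows", "kwargs": {
  "steps": [
    [[0.02,0.2,-2,-0.01],[0.02,0.2,-4,-0.01],[0.02,0.2,-5.2,-0.01],[0.02,0.2,-6.15,-0.01],[0.02,0.2,-6.15,-0.01],[0.02,0.2,-6.15,-0.01]]
  ]
}}

```text
t: 37.15
eef_pos: [0.4734, 0.3753, 0.006]
eef_rot: [2.368, 2.064, 0.001]
force: [0.0, -0.9, 0.6]
grip_width: 0.595
grip_force: 0.0
```

Emit:
{"fn": "send_rows", "kwargs": {
  "steps": [
    [[0,0,0,0],[0,0,0,0],[0,0,0,0],[0,0,0,0],[0,0,0,0],[0,0,0,0],[0,0,0,0]]
  ],
  "jaw": 0,
  "force": 70
}}

```text
t: 37.85
eef_pos: [0.4735, 0.3754, 0.0066]
eef_rot: [2.368, 2.064, 0.002]
force: [-0.6, -0.7, 5.6]
grip_width: 0.158
grip_force: 68.8
```

Emit:
{"fn": "send_rows", "kwargs": {
  "steps": [
    [[0,0,2,0],[0,0,6,0],[0,0,10,0],[0,0,13,0],[0,0,13,0],[0,0,13,0]]
  ]
}}

```text
t: 38.45
eef_pos: [0.4733, 0.3753, 0.1363]
eef_rot: [2.368, 2.064, 0.002]
force: [0.6, -0.0, -1.9]
grip_width: 0.16
grip_force: 68.6
```

```bash
python3 held.py yellow w17
```

```text
38.45 [0.47327216 0.37525238 0.136263  ] 1.4338268417882012
yellow 2080 [4.74000e-01 3.78400e-01 3.91000e-02 1.52000e-02 8.21711e+01] in tool along,across 0.0032175222344130025 -0.00029123830234568774 tilt 0.018873412964055092
```

Emit:
{"fn": "send_rows", "kwargs": {
  "steps": [
    [[1.3,-0.7,0,0.145],[2.6,-1.4,0,0.29],[3.9,-2.1,0,0.435],[5.2,-2.8,0,0.58],[6.5,-3.5,0,0.725],[7.8,-4.2,0,0.87],[9.1,-4.9,0,1.015],[10.4,-5.6,0,1.16],[11.7,-6.3,0,1.305],[13,-7,0,1.45],[14.3,-7.9,0,1.595],[15.3,-7.9,0,1.669]]
  ]
}}

```text
t: 39.7
eef_pos: [0.6257, 0.2945, 0.1331]
eef_rot: [-0.053, -3.138, 0.003]
force: [0.2, 0.3, -0.6]
grip_width: 0.159
grip_force: 68.6
```

Emit:
{"fn": "send_rows", "kwargs": {
  "steps": [
    [[0,0,0,0],[0,0,0,0],[0,0,-3,0],[0,0,-5.5,0],[0,0,-6.5,0],[0,0,-6.5,0],[0,0,-6.5,0]]
  ]
}}

```text
t: 40.4
eef_pos: [0.6262, 0.2964, 0.0712]
eef_rot: [0.062, 3.141, 0.0]
force: [-0.1, 0.7, 0.0]
grip_width: 0.163
grip_force: 68.6
```

```bash
python3 held.py yellow w18
```

```text
40.4 [0.62618516 0.29643282 0.07120027] 3.1024137547905997
yellow 2864 [ 0.6188  0.3005  0.0472  0.0235 -1.879 ] in tool along,across 0.007538795913528253 -0.003774788821793584 tilt 0.3657855471639664
yellow 274 [ 0.6087  0.2836  0.0143  0.0055 -3.9609] in tool along,across 0.016969091214171037 0.01350784785617525 tilt -1.7161144528360524
```

Emit:
{"fn": "send_rows", "kwargs": {
  "steps": [
    [[0,0,-1,0],[0,0,-2,0],[0,0,-2.5,0],[0,0,-3,0],[0,0,-3.4,0],[0,0,-3.8,0],[0,0,-4.2,0],[0,0,-4.5,0],[0,0,-4.75,0],[0,0,-4.75,0]]
  ]
}}

```text
t: 41.45
eef_pos: [0.6262, 0.2964, 0.0244]
eef_rot: [0.061, 3.141, 0.0]
force: [-3.7, -3.3, 10.4]
grip_width: 0.157
grip_force: 70.1
```

Emit:
{"fn": "send_rows", "kwargs": {
  "steps": [
    [[0,0,-0.05,0],[0,0,-0.1,0],[0,0,-0.15,0],[0,0,-0.15,0]]
  ]
}}

```text
t: 41.85
eef_pos: [0.6262, 0.2964, 0.0242]
eef_rot: [0.061, 3.141, 0.001]
force: [-7.4, -4.0, 21.2]
grip_width: 0.159
grip_force: 71.5
```

Emit:
{"fn": "send_rows", "kwargs": {
  "steps": [
    [[0,0,0.15,0],[0,0,0.15,0],[0,0,0.15,0],[0,0,0.15,0],[0,0,0.15,0],[0,0,2,0],[0,0,5,0],[0,0,9,0],[-2,-3,11,-0.14],[-4,-7,11,-0.28],[-6,-11,11,-0.42],[-7.5,-14,11,-0.56]]
  ],
  "jaw": 0.5
}}

```text
t: 43.05
eef_pos: [0.5499, 0.1544, 0.1332]
eef_rot: [0.935, 2.998, 0.0]
force: [-0.4, 0.0, -0.2]
grip_width: 0.498
grip_force: 0.0
```

Emit:
{"fn": "send_rows", "kwargs": {
  "steps": [
    [[-1.5,-3,0,-0.14],[-3,-6,0,-0.28],[-4.5,-9,0,-0.42],[-6,-12,0,-0.56],[-7.5,-14,0,-0.7],[-8.2,-14.3,0,-0.71],[-8.2,-14.3,0,-0.71],[-8.2,-14.3,0,-0.71]]
  ]
}}

```text
t: 43.85
eef_pos: [0.4701, 0.0137, 0.1324]
eef_rot: [1.908, 2.494, 0.002]
force: [-0.1, -0.5, -0.7]
grip_width: 0.498
grip_force: 0.0
```

```bash
python3 close.py green w19
python3 - <<'E'
from meas import *
H['purple']=[((128,90,40),(160,255,255))]
for n in('w19','w6','side0'):
    im,c=load(n)
    for a,ce,l in comps(im,'purple',60): print(n,a,ce,rect(toplane(c,l,0.0)),rect(toplane(c,l,.07)))
E
```

```text
43.85 [0.47010916 0.01371266 0.13237339] 1.8354470795436393
green 4486 [445. 162.] [ 0.6154  0.0762  0.1027  0.0475 -2.0262]
green 677 [255. 185.] [ 4.68100e-01  1.32000e-02  3.54000e-02  1.49000e-02 -7.53569e+01]
w19 3103 [130.68063165 238.51337415] [ 3.65700e-01 -7.54000e-02  1.05200e-01  3.94000e-02  4.14015e+01] [ 3.87600e-01 -3.56000e-02  7.84000e-02  2.93000e-02  4.14015e+01]
w19 727 [501.95185695 325.56258597] [ 7.60900e-01 -7.53000e-02  6.09000e-02  2.84000e-02 -6.18893e+01] [ 6.82000e-01 -3.55000e-02  4.54000e-02  2.11000e-02 -6.18893e+01]
w6 1111 [431.70657066 228.92619262] [ 3.63200e-01 -7.42000e-02  1.09300e-01  3.21000e-02  4.69653e+01] [ 3.92800e-01 -3.15000e-02  9.16000e-02  2.69000e-02  4.69652e+01]
side0 337 [362.75074184 207.115727  ] [ 7.76600e-01 -5.34000e-02  1.12500e-01  4.19000e-02  5.16349e+01] [ 7.35800e-01 -9.72000e-02  1.03000e-01  3.84000e-02  5.16349e+01]
side0 439 [198.64009112 260.60592255] [ 3.76700e-01 -3.14000e-02  8.86000e-02  4.64000e-02  4.27916e+01] [ 3.69700e-01 -7.70000e-02  8.12000e-02  4.25000e-02  4.27916e+01]
```

Emit:
{"fn": "send_rows", "kwargs": {
  "steps": [
    [[-0.15,0.05,-4,-0.009],[-0.15,0.05,-8,-0.009],[-0.15,0.05,-11,-0.009],[-0.15,0.05,-12,-0.009],[-0.15,0.05,-12.75,-0.009],[-0.15,0.05,-12.75,-0.009],[-0.15,0.05,-12.75,-0.009]]
  ],
  "jaw": 0.5
}}

```text
t: 44.6
eef_pos: [0.4686, 0.0138, 0.0051]
eef_rot: [1.922, 2.483, 0.002]
force: [-0.3, 0.8, 0.7]
grip_width: 0.496
grip_force: 0.0
```

Emit:
{"fn": "send_rows", "kwargs": {
  "steps": [
    [[0,0,0,0],[0,0,0,0],[0,0,0,0],[0,0,0,0],[0,0,0,0],[0,0,0,0],[0,0,0,0]]
  ],
  "jaw": 0,
  "force": 70
}}

```text
t: 45.3
eef_pos: [0.4684, 0.0136, 0.0053]
eef_rot: [1.923, 2.483, 0.002]
force: [-1.0, 0.8, 10.6]
grip_width: 0.16
grip_force: 68.5
```

Emit:
{"fn": "send_rows", "kwargs": {
  "steps": [
    [[0,0,2,0],[0,0,6,0],[0,0,10,0],[0,0,13,0],[0,0,13,0],[0,0,13,0]]
  ]
}}

```text
t: 45.9
eef_pos: [0.4679, 0.0136, 0.1349]
eef_rot: [1.922, 2.483, 0.002]
force: [0.6, -0.4, -1.3]
grip_width: 0.163
grip_force: 69.1
```

```bash
python3 held.py green w20
```

```text
45.9 [0.46792411 0.01359392 0.13486391] 1.823746630136607
green 2201 [ 4.67300e-01  1.62000e-02  3.92000e-02  1.52000e-02 -7.55111e+01] in tool along,across 0.0026793393631395924 -4.795589169814211e-05 tilt -0.004084808033923082
```

Emit:
{"fn": "send_rows", "kwargs": {
  "steps": [
    [[1.5,0.6,0,0.13],[3,1.2,0,0.26],[4.5,1.8,0,0.39],[6,2.4,0,0.52],[7.5,3,0,0.65],[9,3.6,0,0.78],[10.5,4.2,0,0.91],[12,4.8,0,1.04],[13.5,5.4,0,1.17],[15,6,0,1.28],[15.35,6.2,0,1.283],[15.35,6.2,0,1.283]]
  ]
}}

```text
t: 47.15
eef_pos: [0.6203, 0.0757, 0.1324]
eef_rot: [-0.059, -3.138, 0.001]
force: [-0.4, -0.1, -1.7]
grip_width: 0.162
grip_force: 69.1
```

Emit:
{"fn": "send_rows", "kwargs": {
  "steps": [
    [[0,0,0,0],[0,0,-3,0],[0,0,-5.5,0],[0,0,-6.5,0],[0,0,-6.5,0],[0,0,-6.5,0]]
  ]
}}

```text
t: 47.75
eef_pos: [0.6213, 0.0755, 0.0699]
eef_rot: [0.056, 3.141, 0.0]
force: [1.0, 0.5, -1.1]
grip_width: 0.16
grip_force: 69.1
```

```bash
python3 held.py green w21
```

```text
47.75 [0.62132913 0.07554582 0.06987673] 3.1060806272610426
green 5170 [ 0.5997  0.0763  0.0765  0.0316 -2.0366] in tool along,across 0.021642271234776952 1.422630707026125e-05 tilt -0.0019107694051285762
```

Emit:
{"fn": "send_rows", "kwargs": {
  "steps": [
    [[0,0,-1,0],[0,0,-2,0],[0,0,-2.5,0],[0,0,-3,0],[0,0,-3.4,0],[0,0,-3.8,0],[0,0,-4.2,0],[0,0,-4.5,0],[0,0,-4.75,0],[0,0,-4.75,0]]
  ]
}}

```text
t: 48.8
eef_pos: [0.6211, 0.0758, 0.0231]
eef_rot: [-0.055, -3.141, -0.0]
force: [-6.6, -0.7, 17.8]
grip_width: 0.165
grip_force: 71.4
```

Emit:
{"fn": "send_rows", "kwargs": {
  "steps": [
    [[0,0,-0.05,0],[0,0,-0.1,0],[0,0,-0.15,0],[0,0,-0.15,0]]
  ]
}}

```text
t: 49.2
eef_pos: [0.6211, 0.0759, 0.0229]
eef_rot: [0.055, 3.141, 0.0]
force: [-10.6, -2.3, 31.3]
grip_width: 0.165
grip_force: 73.1
```

Emit:
{"fn": "send_rows", "kwargs": {
  "steps": [
    [[0,0,0.15,0],[0,0,0.15,0],[0,0,0.15,0],[0,0,0.15,0],[0,0,0.15,0],[0,0,2,0],[0,0,5,0],[0,0,9,0],[1.7,2.7,13,0],[3.4,5.5,17,0],[5.1,8.3,20,0],[6.9,11,20,0]]
  ],
  "jaw": 0.5
}}

```text
t: 50.4
eef_pos: [0.6933, 0.1876, 0.2262]
eef_rot: [0.055, 3.133, 0.004]
force: [0.7, 0.1, -0.3]
grip_width: 0.497
grip_force: 0.0
```

Emit:
{"fn": "send_rows", "kwargs": {
  "steps": [
    [[0,0,0,0],[0,0,0,0],[0,0,0,0]]
  ]
}}

```text
t: 50.7
eef_pos: [0.6891, 0.1847, 0.219]
eef_rot: [-0.055, -3.139, 0.001]
force: [0.1, -0.9, -0.2]
grip_width: 0.498
grip_force: 0.0
```

Run:
```python
from meas import *
im,c=snap('wrist','w22'); a,ca=snap('scene','sc3')
print(robot.observe()['eef_pos'])
for col in('red','blue','yellow','green'):
    for n,ce,l in comps(im,col,60): print(col,n,ce.round(),rect(toplane(c,l,.008)))
print([proj(c,(.62,y,.03)).round() for y in(.0,.3)])
A=cv2.resize(a[90:290,150:390],(480,400),interpolation=cv2.INTER_CUBIC)
B=cv2.resize(im[30:180,90:430],(794,350),interpolation=cv2.INTER_CUBIC)
A=cv2.resize(a[120:260,180:370],(340,250),interpolation=cv2.INTER_CUBIC); D,_=snap('side','s6'); E=cv2.resize(D[100:380,200:430],(205,250)); 
canvas=np.zeros((600,794,3),np.uint8); canvas[:350]=B; canvas[350:,:340]=A; canvas[350:,350:555]=E
cv2.imwrite('pics/fin.png',canvas[:,:,::-1])
```

```text
[0.68937486 0.18454735 0.21940115]
red 2919 [227. 100.] [0.6167 0.1507 0.1059 0.05   3.3747]
blue 2882 [287. 105.] [0.6231 0.2203 0.1047 0.0495 2.3057]
yellow 1203 [342. 103.] [ 0.6236  0.28    0.1056  0.0179 -2.159 ]
yellow 67 [379.  68.] [ 5.87100e-01  3.16100e-01  1.43000e-02  5.60000e-03 -7.41448e+01]
yellow 1016 [369. 105.] [ 0.625   0.3083  0.0545  0.0266 -2.2755]
green 2106 [161.  99.] [ 0.6082  0.0764  0.0811  0.0499 -2.5416]
green 76 [145. 136.] [ 0.6534  0.0561  0.0148  0.0127 -1.9315]
green 215 [178. 145.] [ 0.6612  0.0917  0.0234  0.0151 -5.7669]
[array([ 81., 110.]), array([368., 100.])]
```

View pics/fin.png

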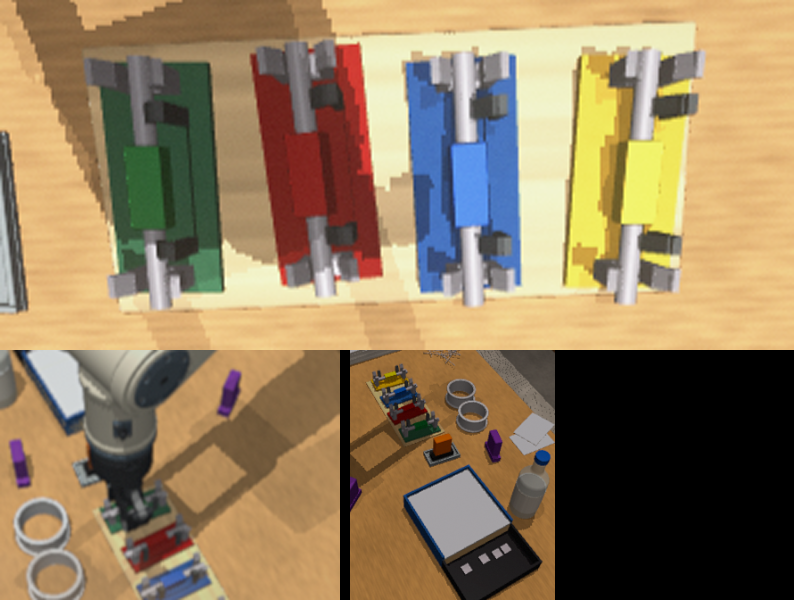

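All four rods lie in their forks, hooks over them, chips in the tray and scraper in its dock. A numeric check of the centring along x and the grip heights follows.

Run:
```python
from meas import *
im,c=load('w22')
f=lambda u,v,z: ray(c,90+u*340/794,30+v*150/350,z)
seat=dict(green=(.6204,.0758,-2.),red=(.617,.1507,3.4),blue=(.6235,.2201,2.3),yellow=(.6245,.2961,-2.2))
P=dict(green=[(145,147),(154,229)],red=[(303,134),(314,215)],blue=[(467,143),(472,226)],yellow=[(645,140),(638,224)])
E=dict(green=[(139,56),(161,308)],red=[(295,42),(325,296)],blue=[(463,53),(474,305)],yellow=[(649,48),(625,303)])
for k in P:
    a=np.radians(seat[k][2]); R=np.array([[np.cos(a),np.sin(a)],[-np.sin(a),np.cos(a)]])
    for Q,z in((P,.033),(E,.0305)):
        p,q=[f(*x,z)[:2] for x in Q[k]]; d=q-p
        print(k,(R@((p+q)/2-seat[k][:2])*1e3).round(1),'len',round(np.hypot(*d)*1e3,1),'ang',round(np.degrees(np.arctan2(d[1],d[0])),1))
H['o']=[((4,150,60),(16,255,255))]
im,c=load('s6')
for n,ce,l in comps(im,'orange',40): print(n,ce,rect(toplane(c,l,.075)))
```

```text
green [2.5 2.2] len 35.3 ang -0.8
green [2.2 1.8] len 109.0 ang -2.1
red [ 2.4 -1.9] len 34.7 ang 4.2
red [ 2.4 -1.3] len 109.2 ang 3.3
blue [ 2.7 -0.2] len 35.8 ang 3.3
blue [ 2.7 -0.3] len 109.0 ang 2.3
yellow [3.2 0.2] len 36.0 ang -1.4
yellow [ 2.8 -1.2] len 109.7 ang -2.2
110 [303.87272727 198.58181818] [ 0.6308 -0.0284  0.0414  0.02   -2.1079]
```

```bash
python3 -c "
from plant import robot
print(robot.close_job())"
```

```text
the job is handed in; nothing more can be done
None
```

The job is handed in, and the verdict isn't known: all 4 chips are in the catch tray, the scraper is back in its dock, and all four rods are pressed home in their own clips, within about 3 mm of their seats by the last camera check; the sprung jaws look closed in the picture, but I couldn't measure their angle.

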